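# Unhook the slide case from the stand and stack it on the sloping shelf

### The job

Take the slide case off the sloping stand: swing its low end up until the case is level while its lip still rests on the ledge bar, then lift the nib clear of the bar and draw the lip out from under the guard. Lay it squarely on top of the case on the sloping shelf, lid up and lip end high, so that its low end is against the end stop too; do not let it fall, and leave the lower case in place and the rack, bottle and carton undisturbed.

Things in the scene. Friction and masses are not known exactly. Their poses are not given: they have to be found in the camera images.
- hung_case: closed white plastic slide case on the sloping stand. Box part 150 x 56 x 22 mm, 0.18 kg, smooth sides. Origin: centre of the box's underside; z out of the lid, +x towards its lip (box ends at x = +-75 mm). It slopes 30 deg, lip end high, hooked on the ledge bar (bar centre at case x = 92, z = 11 mm: swing about it); underside rests on a low bar at x = -50 mm. Balance point x = 8, z = 12 mm
- hung_nib (a point): centre of the nib's lower face (case x = 101, z = 6 mm). The lip is a tongue 40 wide, 6 thick, flush with the lid (case z 16 to 22 mm), x = 75 to 125 mm; the nib under it spans x 97 to 105, z 6 to 16 mm (10 mm deep) and hangs behind the ledge bar, touching it; pulled against the bar it binds, so ease it some 4 mm away (+x; 12 mm free) before lifting. The underside of the case is flat
- stand: fixed dark steel stand on a grey base 235 x 124 mm; origin at the base's underside centre; +x away from the robot (turned up to 0.3 rad), from low rest bar to ledge. Low bar: centre x = -35, z = 65 mm, 70 long, 10 thick, on a centre post. Two side plates carry ledge and guard: inner faces 106 mm apart, x 67 to 117, up to z = 188 mm. The space beside the case's middle is free
- stand_ledge (a point): top of the ledge bar at mid-length (stand x = 80, z = 155 mm); round steel bar 10 mm thick, along y
- stand_guard (a point): centre of the underside of the guard plate over the lip (stand x = 104, z = 180 mm; spans x 86 to 122, 8 thick). It leaves the sloping case about 4 mm of play, less than the nib's depth. With the case level the lip has 19 mm above it: raise the case 11 to 17 mm, then draw it out level towards stand -x; 75 mm clears everything
- stored_case: case of the same shape, size and axes as hung_case (150 x 56 x 22 mm, +x to the lip, origin at the underside centre). Lies loose on the sloping shelf, lid up, lip end high, sloping 20 deg, its low end (x = -75 mm) against the end stop. The hung case goes on top, the same way round: origin 22 mm along z from this one's
- shelf: fixed dark steel shelf on a grey base 200 x 120 mm; origin at the base's underside centre; +x up the slope, away from the robot (turned up to 0.3 rad). Board 100 wide, 190 mm long, rises 20 deg towards +x, its top 75 mm above the table over the origin. Cases do not slide on it by themselves: push them down to the stop
- shelf_stop (a point): foot of the end stop, mid-width, where its inner face meets the board. The stop is a wall 8 mm thick, 100 wide, square to the board, 44 mm high, at the low end
- tube_rack: bystander: orange tube rack with a few capped tubes, 118 x 52 mm, 100 mm high over the caps; origin at its underside centre
- reagent_bottle: bystander: amber bottle, 64 mm diameter, 130 mm high; origin at its underside centre
- carton: bystander: white glove carton 90 x 130 x 110 mm high; origin at its underside centre
Things that resemble listed ones, but are neither listed nor needed, are in the scene too. What is shaped like the stored_case but blue or yellow is not meant.

How it is judged:
On the way, in this order (a step that is already met when the one before it is completed fails the run):
1. the case is level within 10 degrees, its nib still behind the ledge bar (nib's lower face below the bar's top, within 30 mm of it) (angle between hung_case's own z axis and vertical below 0.175 rad and z of hung_nib in the frame of stand_ledge below -0.002 m and x of hung_nib in the frame of stand_ledge between 0 and 0.03 m), for 0.2 s.
2. the nib is off the ledge: drawn out at least 15 mm to the robot's side of the bar, and higher than the bar's top (z of hung_nib in the frame of stand_ledge above 0 m and x of hung_nib in the frame of stand_ledge below -0.015 m), for 0.1 s.
At the end, for the whole second after the job is handed in: The case lies flat on the stored case (22 +-4 mm above it, within 4.5 deg), lid up, lip the same way, its low end level with the lower one's at the stop within 6 mm, sideways within 12 mm, turned at most 7 deg; lower case moved under 10 mm; case released, at rest (x of hung_case in the frame of stored_case between -0.006 and 0.006 m and y of hung_case in the frame of stored_case between -0.012 and 0.012 m and z of hung_case in the frame of stored_case between 0.018 and 0.026 m and angle between the x axis of hung_case and the x axis of stored_case, either way round below 0.12 rad and angle between the z axis of hung_case and the z axis of stored_case, either way round below 0.08 rad and angle between hung_case's own z axis and vertical below 0.7 rad and distance of stored_case from where it was at the start of the episode below 0.01 m and contact force between hung_case and the fingers below 0.1 N and linear speed of hung_case below 0.02 m/s and angular speed of hung_case below 0.1 rad/s); the robot touches nothing.
It fails at once if the case falls free (faster than 0.5 m/s while the fingers do not hold it) (linear speed of hung_case above 0.5 m/s and contact force between hung_case and the fingers below 0.05 N).
It fails at once if the tube rack, bottle or carton is moved more than 20 mm (distance of any of tube_rack, reagent_bottle, carton from where it was at the start of the episode above 0.02 m).
It also fails if it takes over 48 s, if anything falls off the work surface, if the arm or the gripper's body presses on something with over 40 N, if the wrist force passes 120 N, or if a joint passes its speed limit or range.

### The arm

A 6-joint arm with a two-finger parallel gripper is mounted at the origin on the work surface. World frame = base frame: x ahead of the robot, y to its left, z up, the work surface at z = 0. Lengths are in m, angles in rad, forces in N, time in s.
With the tool pointing down it reaches from about 0.375 to 0.9 m from the base axis. Payload 3.1 kg.
Tool frame: the origin (TCP) lies on the centre line of the jaws, within the pads' length; the fingertips stand 19 mm ahead of it and the grasp point (between the pads) is the TCP; y points along the fingers, x is the direction in which the jaws open and shut, and the axes are right-handed (so a half turn about y gives the same grasp; the last joint's range is limited). The gripper opens to 85 mm and grips with 20 to 120 N. Pads are 22 mm wide; open, the fingers measure 114 mm over their backs; the gripper's body (76 mm by 85 mm) begins 54 mm behind the grasp point. The pads swing forward as they close: fully open they stand 13 mm farther back than shut.
Start: joints at [1.073, 0.527, 1.433, -0, 1.181, -0.178], TCP at [0.196, 0.593, 0.223] pointing down, gripper open.
Joint ranges: [-3.08, 3.08], [-0.75, 2.2], [0.22, 2.44], [-1.43, 4.57], [0, 2.65], [-2.85, 2.85]. Speed limits (rad/s): [2.79, 2.79, 3.14, 3.14, 3.14, 3.14].

### API

Orientations are given as a unit quaternion [x, y, z, w].
In Python, from station import * gives the robot as it stands.
- The arm moves only by the tool step_arm, never from a script. Its argument "moves" is a list of rows, each a list of 7 numbers: the turn, a rotation vector about the tool's x, y, z in rad, then the shift along the tool's x, y, z in cm, then the closure, from -1 (fully open) to 1 (shut). A call has 1 to 12 rows; each row is the pose to reach, as a shift and turn from the pose measured when the call began, along the tool's axes at that moment; what a row does not reach only later rows make up. A row lasts 1/8 s, in which the tool goes at most 62.5 mm and 10.7 degrees, less where a joint would pass 70% of its speed; a pose out of reach is approached as far as the arm can. A call with a gripper value outside its range is refused whole. The fingers move at their own pace and stop on an object; "grip_force" is the grip in N (left out, the last holds). Time passes only in rows, so rows that repeat a pose let the fingers close. It gives the time, the measured TCP pose, the force and the opening at its end, in the units of the state.
- sense(): the state, without advancing time (a new reading comes with each control period).
- snapshot(name): name is "side" or "top" or "wrist"; returns a dict with "frame" (480x640x3 uint8, red, green, blue), "z_map" (480x640 float32, m along the optical axis (not along the pixel's ray), 0 where there is no reading), "vfov" (degrees; the focal length in pixels is half the picture's height over the tangent of half this angle, whatever the lens; pixels are square), "cx", "cy" (the principal point, pixels), "xyz" and "orientation" of the camera in the world. Camera axes: x right, y down, z forward; pixel columns grow to the right and rows downward; lengths in m; the calibration is good to about 2 mm. A picture is of the moment at which its call begins.
- sign_off(): hands the job in, once; it reports no verdict.
The state is a dict: "t": time; "q": joint angles; "qd": joint speeds; "tau": joint torques, N m; "tcp_pos": TCP position; "tool_rot": TCP orientation; "force": force on the tool from outside, world axes, zero at the start; "ft_torque": the same for the moment, N m; "finger_gap": opening from 0.0 (shut) to 1.0 (fully open).
Only numpy, scipy, OpenCV 4.12 (cv2) and the standard library are available. Lean on these libraries where they do the work, as an engineer would, in place of code of your own. Each camera call takes 0.05 s, during which the arm holds its last target.

## Working session

There is one attempt and no reset: what is moved stays moved. The work goes in short steps, Python scripts to look and compute and a tool call to move; the robot and the scene stay as the last step left them, time stands still between calls to the robot, and variables do not carry over. Pictures are saved under pics/ and viewed, and the job is handed in when it is done.

Besides the shell and the picture viewer there is one more tool, called after ">>>" in YAML: its name, and indented under it one key for each argument. step_arm: Moves the arm, as the interface text tells. Its arguments: {"type":"object","properties":{"moves":{"type":"array","items":{"type":"array","items":{"type":"number"}}},"grip_force":{"type":"number"}},"required":["moves"]}

```bash
ls; mkdir -p pics; python3 - <<'E'
from station import *
import cv2, numpy as np
print(sense())
for n in ["side","top","wrist"]:
    s=snapshot(n); cv2.imwrite(f"pics/{n}0.png",s["frame"][:,:,::-1]); np.savez(f"pics/{n}0.npz",**s)
    print(n,s["vfov"],s["cx"],s["cy"],s["xyz"],s["orientation"],(s["z_map"]>0).mean())
E
```

```text
pics
{'t': 0.0, 'q': array([ 1.07350597e+00,  5.28482395e-01,  1.43390591e+00, -1.13447654e-05,
        1.18137572e+00, -1.78511421e-01]), 'qd': array([-5.48293917e-04,  4.89661508e-04,  1.07795136e-03, -4.58170843e-04,
        7.28562942e-06,  1.22646238e-03]), 'tau': array([ 4.76969799e-04, -4.42352128e+01, -1.78023148e+01, -2.55576397e-04,
        8.37989501e-03,  3.13217484e-06]), 'tcp_pos': array([0.19550722, 0.59286517, 0.22172251]), 'tool_rot': array([ 0.57335421,  0.41361496, -0.41499596, -0.57268314]), 'force': array([-1.06057125,  0.02128683, -0.72649793]), 'ft_torque': array([ 0.00931061,  0.03222501, -0.03397831]), 'finger_gap': 0.9994516484367558}
side 57.4571647321647 317.57358248323203 239.2098461850546 [-0.09029588 -0.61495736  0.64693544] [ 0.79981174 -0.34166751  0.18713374 -0.45666777] 0.9959016927083333
top 51.51610163430412 327.35838856432485 236.2554199552284 [0.36408975 0.00412814 1.35305283] [ 0.70618079 -0.70414566  0.05784667 -0.04627465] 0.995849609375
wrist 71.36310850564377 320.11105871339686 236.2724966000392 [0.12032651 0.61750107 0.373486  ] [0.80051065 0.57903368 0.09008326 0.12564909] 0.996064453125
```

View pics/side0.png

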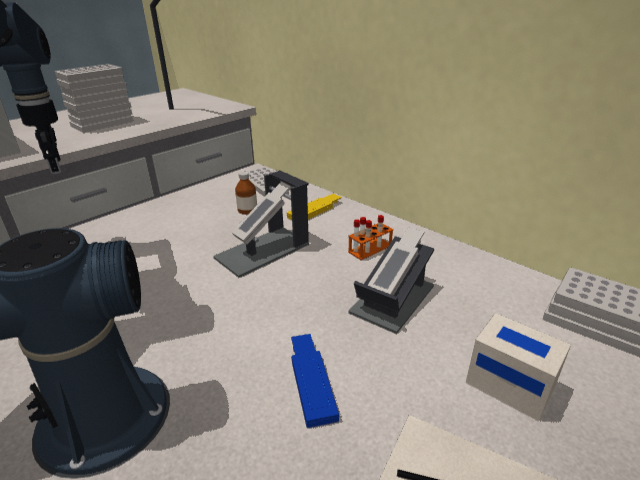

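View pics/top0.png

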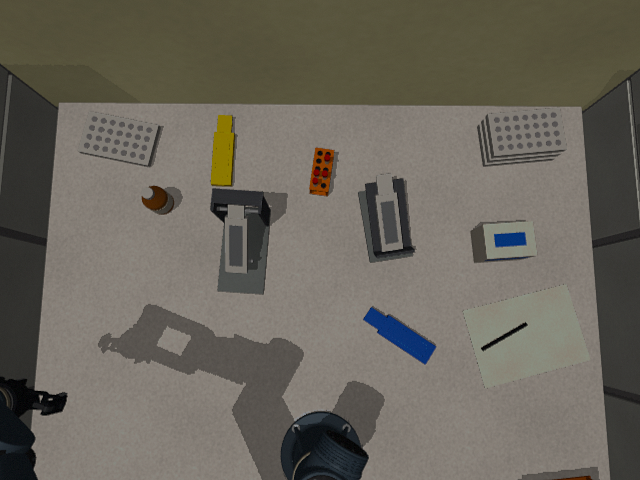

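View pics/wrist0.png

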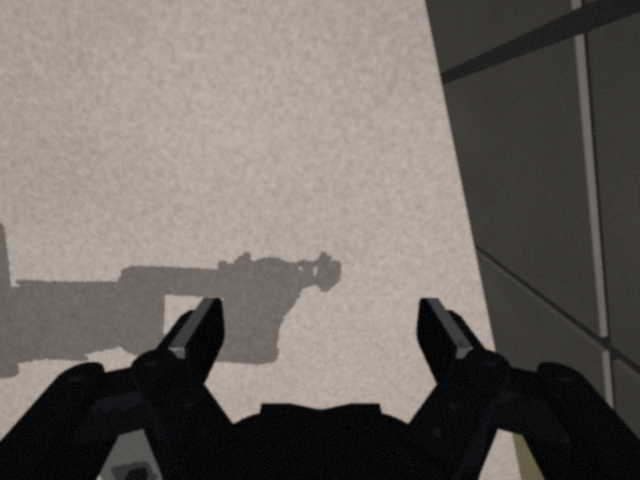

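The stand is at about (240,240) in the top view with the white hung case near (236,245). The shelf with the stored case is near (388,220), and the rack is between them at (322,172). Next I'll measure with the depth points.

```bash
cat > h.py <<'E'
import numpy as np, cv2
from scipy.spatial.transform import Rotation as R
def load(f): return dict(np.load(f))
def cloud(s):
    H,W=s["z_map"].shape; f=H/2/np.tan(np.radians(float(s["vfov"]))/2)
    u,v=np.meshgrid(np.arange(W),np.arange(H)); z=s["z_map"].astype(float)
    p=np.stack([(u-s["cx"])/f*z,(v-s["cy"])/f*z,z],-1)
    return p@R.from_quat(s["orientation"]).as_matrix().T+s["xyz"]
def proj(s,P):
    H,W=s["z_map"].shape; f=H/2/np.tan(np.radians(float(s["vfov"]))/2)
    c=(np.atleast_2d(P)-s["xyz"])@R.from_quat(s["orientation"]).as_matrix()
    return np.c_[c[:,0]/c[:,2]*f+s["cx"],c[:,1]/c[:,2]*f+s["cy"]]
E
python3 - <<'E'
from h import *
np.set_printoptions(precision=4,suppress=True)
for n in ["top","side"]:
    s=load(f"pics/{n}0.npz"); P=cloud(s)
    f=s["frame"]; hsv=cv2.cvtColor(f,cv2.COLOR_RGB2HSV)
    print(n,"table z", np.median(P[330:340,300:340,2]) if n=="top" else np.median(P[290:300,230:260,2]))
    if n=="top":
        for nm,(u0,u1,v0,v1) in dict(stand=(195,285,180,300),shelf=(350,420,165,270)).items():
            p=P[v0:v1,u0:u1]; 
            for lo,hi in [(0.005,.03),(.03,.3)]:
              m=(p[...,2]>lo)&(p[...,2]<hi)
              q=p[m]; print(nm,lo,len(q),q.min(0),q.max(0))
    y=f.copy(); 
    crops={"top":[(190,290,180,300),(350,425,165,270)],"side":[(205,320,160,280),(340,445,225,335)]}[n]
    ims=[cv2.resize(f[c:d,a:b],None,fx=5,fy=5,interpolation=cv2.INTER_NEAREST) for a,b,c,d in crops]
    for i,im in enumerate(ims): cv2.imwrite(f"pics/{n}_c{i}.png",im[:600,:800,::-1])
E
```

```text
top table z 0.0003669750203036948
stand 0.005 2404 [0.393  0.1013 0.005 ] [0.7211 0.3482 0.03  ]
stand 0.03 2799 [0.4574 0.1398 0.03  ] [0.6521 0.2652 0.1952]
shelf 0.005 726 [ 0.4745 -0.2746  0.005 ] [ 0.7668 -0.0793  0.0185]
shelf 0.03 3003 [ 0.4966 -0.2394  0.044 ] [ 0.7062 -0.1126  0.1431]
side table z 4.532119657385536e-05
```

View pics/top_c0.png

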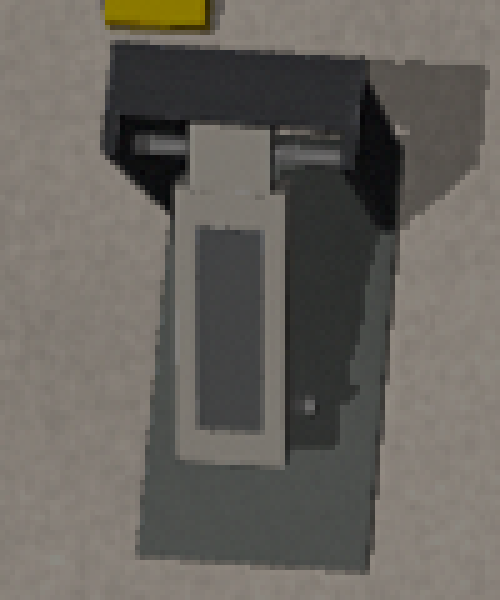

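View pics/top_c1.png

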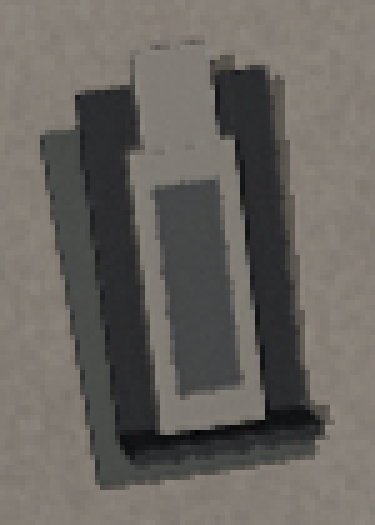

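View pics/side_c0.png

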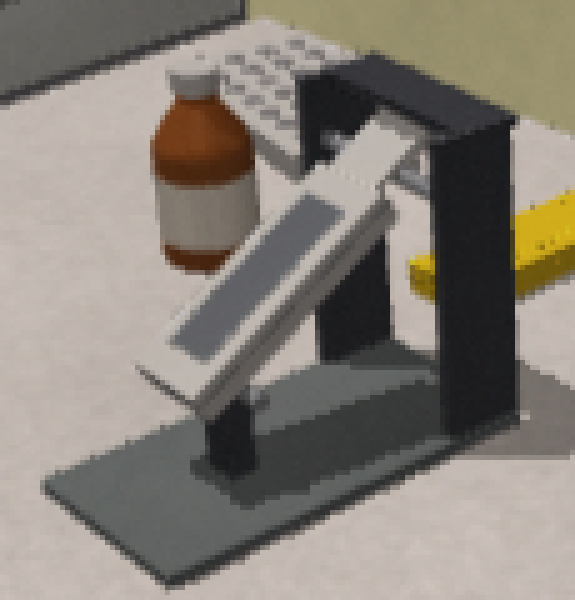

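View pics/side_c1.png

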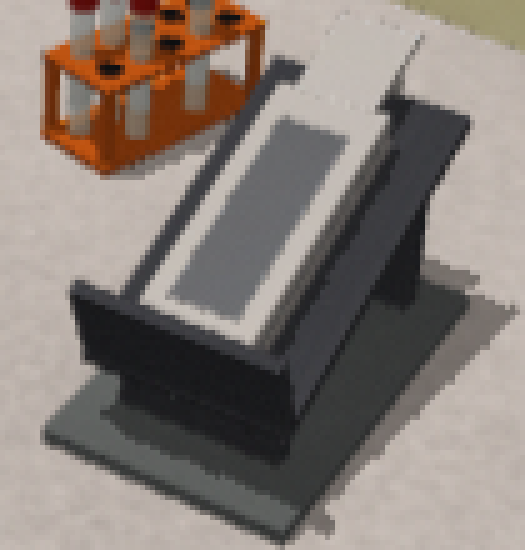

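```bash
cat > meas.py <<'E'
from h import *
np.set_printoptions(precision=4,suppress=True)
def case(s,box,slope,seed=None,zlo=.05,verbose=True):
    """fit the case's lid. box = u0,u1,v0,v1; white/grey box pixels"""
    P=cloud(s);u0,u1,v0,v1=box
    f=s["frame"].astype(int);br=f.min(-1);
    p=P[v0:v1,u0:u1]; b=br[v0:v1,u0:u1]
    white=(b>110)&(p[...,2]>zlo)&(f[v0:v1,u0:u1].ptp(-1) if hasattr(f,'ptp') else np.ptp(f[v0:v1,u0:u1],-1))*0+((b>110)&(p[...,2]>zlo))
    n,l,st,c=cv2.connectedComponentsWithStats(white.astype(np.uint8))
    i=1+np.argmax(st[1:,4]); m=(l==i)
    cnt=cv2.findContours(m.astype(np.uint8),cv2.RETR_EXTERNAL,cv2.CHAIN_APPROX_NONE)[0]
    full=np.zeros(m.shape,np.uint8); cv2.drawContours(full,cnt,-1,1,-1)
    q=p[full>0]
    # robust plane
    w=np.ones(len(q),bool)
    for _ in range(8):
        A=np.c_[q[:,:2],np.ones(len(q))]; c_=np.linalg.lstsq(A[w],q[w,2],rcond=None)[0]
        r=q[:,2]-A@c_; w=abs(r)<max(.0025,1.5*np.median(abs(r[w])))
    nz=np.array([-c_[0],-c_[1],1]);nz/=np.linalg.norm(nz)
    return q[w],nz,full,c_,r[w].std()
E
python3 - <<'E'
from meas import *
for n,bx in [("top",[(205,280,185,280),(360,415,168,262)]),("side",[(225,295,175,250),(355,430,228,310)])]:
    s=load(f"pics/{n}0.npz")
    for b in bx:
        q,nz,full,c,sd=case(s,b,0)
        up=np.array([0,0,1.])-nz*nz[2]; 
        d=up/np.linalg.norm(up); y=np.cross(nz,d)
        a=np.c_[q@d,q@y]
        # direction from the low box part: minAreaRect
        rect=cv2.minAreaRect(a.astype(np.float32)*1000)
        print(n,b,len(q),"slope",np.degrees(np.arccos(nz[2])),"dir yaw",np.degrees(np.arctan2(d[1],d[0])),"rect",rect,"sd",sd)
        print(q.min(0),q.max(0))
        im=s["frame"][b[2]:b[3],b[0]:b[1]].copy(); im[full>0]=(im[full>0]//2+[100,0,0]); cv2.imwrite(f"pics/m_{n}_{b[0]}.png",cv2.resize(im[:,:,::-1],None,fx=5,fy=5,interpolation=0))
E
```

```text
top (205, 280, 185, 280) 893 slope 29.801749550626035 dir yaw -3.1130737818572136 rect ((516.9967041015625, 242.0338592529297), (53.181434631347656, 180.09060668945312), 89.59064483642578) sd 0.0013558495880072023
[0.46  0.184 0.077] [0.6163 0.2419 0.1689]
top (360, 415, 168, 262) 939 slope 19.86619255731281 dir yaw 9.33460387545618 rect ((576.908447265625, -268.458251953125), (53.72941970825195, 198.23080444335938), 89.48286437988281) sd 0.001355498750155461
[ 0.516  -0.2109  0.0696] [ 0.7062 -0.1393  0.1396]
side (225, 295, 175, 250) 794 slope 29.941100338571342 dir yaw -5.402953894729139 rect ((509.9091796875, 265.39385986328125), (187.7872772216797, 58.97496032714844), 2.1200809478759766) sd 0.001228133011890433
[0.4582 0.1838 0.0761] [0.6206 0.2481 0.1713]
side (355, 430, 228, 310) 1348 slope 19.79994887971978 dir yaw 8.186813742989914 rect ((588.4491577148438, -254.59051513671875), (188.92129516601562, 55.97617721557617), 0.6490333080291748) sd 0.001201073275845424
[ 0.5262 -0.2084  0.0738] [ 0.7073 -0.1346  0.139 ]
```

```bash
cat > fit.py <<'E'
from meas import *
def fit(s,b,slope,zlo=.05,side=0):
    q,nz,full,c,sd=case(s,b,0,zlo=zlo)
    up=np.array([0,0,1.])-nz*nz[2]; d=up/np.linalg.norm(up)
    yaw=np.arctan2(d[1],d[0])
    for _ in range(5):
        h=np.array([np.cos(yaw),np.sin(yaw),0]); x=np.cos(slope)*h+np.array([0,0,np.sin(slope)])
        z=np.array([0,0,1])*np.cos(slope)-np.sin(slope)*h; y=np.cross(z,x)
        a=q@np.c_[x,y,z]
        lo=np.percentile(a[:,0],.5); 
        bins=np.arange(lo+.012,lo+.135,.006); L=[];
        for t in bins:
            k=abs(a[:,0]-t)<.004; yy=a[k,1]
            if len(yy)>5: L.append((t,np.sort(yy)[:2].mean(),np.sort(yy)[-2:].mean()))
        L=np.array(L); k1=np.polyfit(L[:,0],L[:,1],1); k2=np.polyfit(L[:,0],L[:,2],1)
        yaw+= (k1[0]+k2[0])/2
    mid=(L[:,1]+L[:,2]).mean()/2; wid=(L[:,2]-L[:,1]).mean()
    # low edge: per lateral bin min
    E=[np.min(a[abs(a[:,1]-mid-t)<.003,0]) for t in np.arange(-.02,.021,.005)]
    hi=[np.max(a[abs(a[:,1]-mid-t)<.003,0]) for t in np.arange(-.014,.015,.004)]
    lo=np.median(E); zz=np.median(a[:,2])
    o=np.c_[x,y,z]@np.array([lo+.075,mid,zz-.022])
    return dict(yaw=np.degrees(yaw),wid=wid,length=np.median(hi)-lo,slopes=(k1[0],k2[0]),zz=zz,lo=lo,mid=mid,o=o,x=x,y=y,z=z,hi=np.median(hi))
E
python3 - <<'E'
from fit import *
for n,bx in [("top",[(205,280,185,280),(360,415,168,262)]),("side",[(225,295,175,250),(355,430,228,310)])]:
    s=load(f"pics/{n}0.npz")
    for b,sl in zip(bx,(30,20)):
        r=fit(s,b,np.radians(sl)); print(n,{k:r[k] for k in("yaw","wid","length","slopes","o")})
        x,y,z,o=r["x"],r["y"],r["z"],r["o"]
        if sl==30:
            l=o+.092*x+.011*z; print(" bar centre",l)
            st=l-np.array([0,0,.150]); h=np.array([x[0],x[1],0])/np.cos(np.radians(30)); print(" stand origin",st-.08*h)
# base / guard from top
s=load("pics/top0.npz");P=cloud(s)
g=(P[...,2]>.18)&(P[...,2]<.2); g[:, :205]=0; g[:,285:]=0; q=P[g]
print("guard top",cv2.minAreaRect(q[:,:2].astype(np.float32)*1000),np.median(q[:,2]))
f=s["frame"]
E
```

```text
top {'yaw': np.float64(-3.6310345038213865), 'wid': np.float64(0.049105244965599176), 'length': np.float64(0.17490342030237266), 'slopes': (np.float64(-0.01917152020601362), np.float64(0.0189398186975501)), 'o': array([0.539 , 0.2135, 0.0978])}
 bar centre [0.613  0.2088 0.1533]
 stand origin [0.5332 0.2139 0.0033]
top {'yaw': np.float64(8.952694577642253), 'wid': np.float64(0.05044273452179918), 'length': np.float64(0.19408371418751164), 'slopes': (np.float64(-0.002805606546641845), np.float64(0.0019803737234314355)), 'o': array([ 0.5992, -0.1732,  0.077 ])}
side {'yaw': np.float64(-3.2275066141718782), 'wid': np.float64(0.05269523131988579), 'length': np.float64(0.18448468466614887), 'slopes': (np.float64(-0.0007837932287070669), np.float64(0.000812266576389378)), 'o': array([0.5356, 0.2149, 0.0953])}
 bar centre [0.6097 0.2108 0.1509]
 stand origin [0.5298 0.2153 0.0009]
side {'yaw': np.float64(9.33295201344675), 'wid': np.float64(0.0532194417904695), 'length': np.float64(0.18741769760501015), 'slopes': (np.float64(-0.003988319061216514), np.float64(0.003975854394956042)), 'o': array([ 0.6077, -0.1703,  0.0796])}
guard top ((622.4314575195312, 202.90811157226562), (123.64278411865234, 57.10464859008789), 85.91087341308594) 0.18774625335639328
```

```bash
cat > plan.py <<'E'
from h import *
np.set_printoptions(precision=4,suppress=True)
def frame(yaw,slope):
    yaw,slope=np.radians(yaw),np.radians(slope)
    h=np.array([np.cos(yaw),np.sin(yaw),0]); k=np.array([0,0,1.])
    x=np.cos(slope)*h+np.sin(slope)*k; z=np.cos(slope)*k-np.sin(slope)*h
    return np.c_[x,np.cross(z,x),z]
SG=1
def toolR(C): # tool x = SG*case y, tool y=-case z
    x=SG*C[:,1]; y=-C[:,2]; return np.c_[x,y,np.cross(x,y)]
def rows(s,targets):
    p=s["tcp_pos"]; T=R.from_quat(s["tool_rot"]).as_matrix()
    for q,C in targets:
        rv=R.from_matrix(T.T@toolR(C)).as_rotvec(); d=T.T@(np.asarray(q)-p)*100
        print("row",np.round(rv,3).tolist(),np.round(d,2).tolist(),"| deg %.1f mm %.0f"%(np.degrees(np.linalg.norm(rv)),np.linalg.norm(d)*10))
E
python3 - <<'E'
from plan import *
import plan
from station import *
s=sense(); T=R.from_quat(s["tool_rot"]).as_matrix(); print("tool",T)
w=load("pics/wrist0.npz"); print("cam in tool",T.T@(w["xyz"]-s["tcp_pos"]))
t=load("pics/top0.npz");P=cloud(t)
for nm,(a,b,c,d) in dict(bottle=(140,176,183,213),rack=(305,340,145,200),carton=(470,540,215,265)).items():
    p=P[c:d,a:b]; m=p[...,2]>.05; print(nm,p[m].min(0),p[m].max(0))
o=np.array([.5355,.2145,.095]); C=frame(-3.7,30)
for SGv in (1,-1):
    plan.SG=SGv; g=o+C@[.005,0,.020]; print(g)
    rows(s,[(g+.10*C[:,2],C),(g,C)])
E
```

```text
tool [[ 0.3134 -0.0008 -0.9496]
 [ 0.9496 -0.0014  0.3134]
 [-0.0016 -1.      0.0003]]
cam in tool [-0.0006 -0.1515  0.0792]
bottle [0.3641 0.0041 0.0503] [0.6838 0.4648 1.3531]
rack [ 0.3641 -0.032   0.05  ] [0.7992 0.0324 1.3531]
carton [ 0.3641 -0.5464  0.0505] [0.5916 0.0041 1.3531]
[0.5298 0.2149 0.1148]
row [-0.521, -0.248, -0.068] [-26.69, 2.09, -38.75] | deg 33.3 mm 471
row [-0.521, -0.248, -0.068] [-25.42, 10.74, -43.6] | deg 33.3 mm 516
[0.5298 0.2149 0.1148]
row [0.098, 2.796, -0.75] [-26.69, 2.09, -38.75] | deg 166.0 mm 471
row [0.098, 2.796, -0.75] [-25.42, 10.74, -43.6] | deg 166.0 mm 516
```

>>> step_arm:
  moves:
    - [-0.13, -0.062, -0.017, -6, 0.5, -6, -1]
    - [-0.26, -0.124, -0.034, -12, 0.8, -13, -1]
    - [-0.39, -0.186, -0.051, -18, 1.2, -20, -1]
    - [-0.521, -0.248, -0.068, -22, 1.6, -26, -1]
    - [-0.521, -0.248, -0.068, -25, 2, -32, -1]
    - [-0.521, -0.248, -0.068, -26.7, 2.1, -37, -1]
    - [-0.521, -0.248, -0.068, -26.7, 2.1, -38.75, -1]
    - [-0.521, -0.248, -0.068, -26.7, 2.1, -38.75, -1]
    - [-0.521, -0.248, -0.068, -26.7, 2.1, -38.75, -1]
  grip_force: 60

```text
t: 1.27
tcp_pos: [0.4821, 0.2158, 0.2014]
tool_rot: [0.633, 0.591, -0.341, -0.366]
force: [-0.4, -0.0, -0.6]
finger_gap: 1.003
```

```bash
python3 - <<'E'
from plan import *
from fit import *
from station import *
w=snapshot("wrist"); np.savez("pics/w1.npz",**w); cv2.imwrite("pics/w1.png",w["frame"][:,:,::-1])
s=sense(); T=R.from_quat(s["tool_rot"]).as_matrix(); print(s["t"],s["tcp_pos"]);print(T)
o=np.array([.5355,.2145,.095]); C=frame(-3.7,30)
# lid corners predicted
for x,y in [(-.075,-.028),(-.075,.028),(.075,.028),(.075,-.028)]: print(proj(w,o+C@[x,y,.022]))
g=o+C@[.005,0,.020]; rows(s,[(g,C)])
E
```

```text
1.325 [0.4805 0.2168 0.2011]
[[ 0.0679  0.4983 -0.8643]
 [ 0.9977 -0.0339  0.0588]
 [-0.     -0.8663 -0.4995]]
[[283.3821 124.3901]]
[[362.709 123.965]]
[[356.6595 311.605 ]]
[[290.2699 311.8401]]
row [-0.001, -0.003, -0.002] [0.15, 9.94, 0.04] | deg 0.2 mm 99
```

View pics/w1.png

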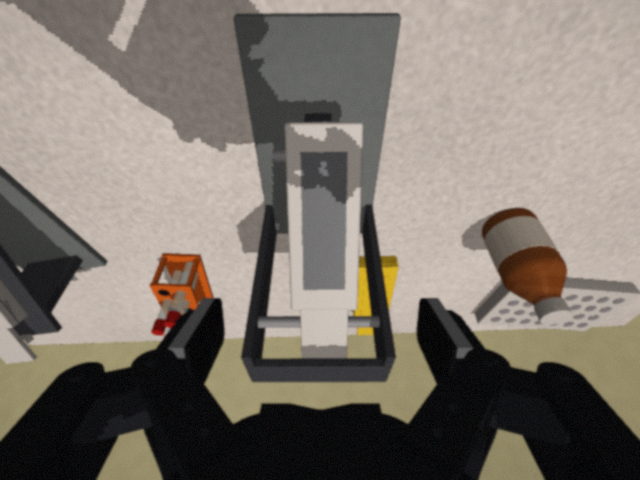

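The wrist view shows the lid's low corners at about (286,124) and (362,124). I predicted (283,124) and (363,124), so the pose is confirmed and I'll descend.

>>> step_arm:
  moves:
    - [0, -0.003, -0.002, 0.15, 4, 0, -1]
    - [0, -0.003, -0.002, 0.15, 7.5, 0.04, -1]
    - [0, -0.003, -0.002, 0.15, 9.5, 0.04, -1]
    - [0, -0.003, -0.002, 0.15, 9.94, 0.04, -1]
    - [0, -0.003, -0.002, 0.15, 9.94, 0.04, -1]

```text
t: 1.95
tcp_pos: [0.529, 0.2157, 0.1148]
tool_rot: [0.631, 0.593, -0.343, -0.365]
force: [0.1, 0.9, 0.4]
finger_gap: 0.993
```

```bash
python3 - <<'E'
from plan import *
from station import *
w=snapshot("side"); cv2.imwrite("pics/s2.png",cv2.resize(w["frame"][130:290,170:350],None,fx=4,fy=4)[:600,:800,::-1])
s=sense(); print(s["tcp_pos"],s["force"])
o=np.array([.5355,.2145,.095]); C=frame(-3.7,30)
print(C.T@(s["tcp_pos"]-o)*1000)
E
```

```text
[0.5291 0.2156 0.1153] [ 0.4458  0.0851 -0.1748]
[ 4.5276  0.668  20.7835]
```

View pics/s2.png

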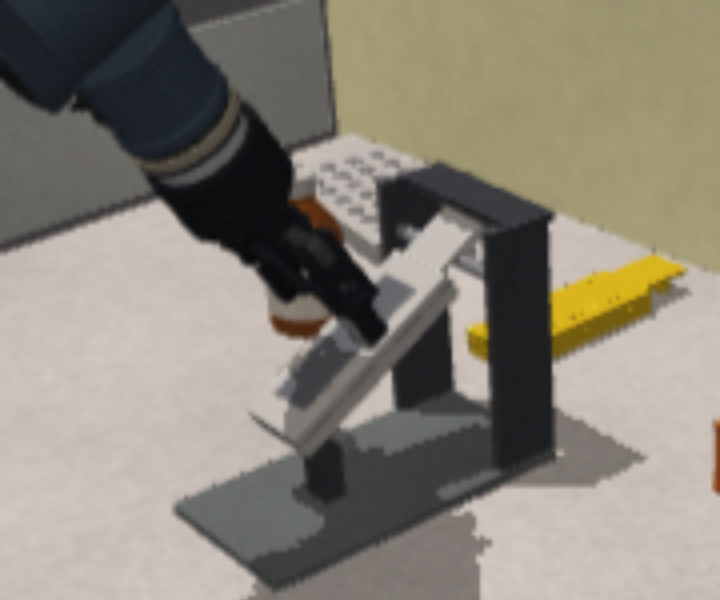

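The fingers straddle the case's middle and sit above its lower edge. Closing the gripper swings them about 5–9 mm further forward.

>>> step_arm:
  moves:
    - [0, 0, 0, 0, 0, 0, 0.0]
    - [0, 0, 0, 0, 0, 0, 0.4]
    - [0, 0, 0, 0, 0, 0, 0.7]
    - [0, 0, 0, 0, 0, 0, 1]
    - [0, 0, 0, 0, 0, 0, 1]
    - [0, 0, 0, 0, 0, 0, 1]
  grip_force: 60

```text
t: 2.75
tcp_pos: [0.5291, 0.2155, 0.1152]
tool_rot: [0.631, 0.593, -0.342, -0.365]
force: [-0.7, -0.0, 0.0]
finger_gap: -0.004
```

```bash
python3 - <<'E'
from plan import *
from station import *
w=snapshot("side"); cv2.imwrite("pics/s3.png",cv2.resize(w["frame"][130:290,170:350],None,fx=4,fy=4)[:600,:800,::-1])
s=sense(); print(s["t"],s["tcp_pos"],s["force"],s["ft_torque"],s["finger_gap"])
T=R.from_quat(s["tool_rot"]).as_matrix()
# swing rows: tool moves with case about bar; ease e along case x and lift u
C0=np.c_[-T[:,2],T[:,0],-T[:,1]]   # case axes as held
print("case pitch",np.degrees(np.arcsin(C0[2,0])),"yaw",np.degrees(np.arctan2(C0[1,0],C0[0,0])))
o=np.array([.5355,.2145,.095]); rel=C0.T@(s["tcp_pos"]-o); rel[1]=0; print(rel)
b=s["tcp_pos"]+C0@(np.array([.092,0,.011])-rel)
print("bar",b)
import plan
h=C0[:,0]*[1,1,0]; h/=np.linalg.norm(h)
for th,e,u in [(0,.004,0),(5,.004,.0005),(10,.004,.001),(15,.004,.001),(20,.004,.002),(25,.004,.002),(30,.004,.002)]:
    C=R.from_rotvec(C0[:,1]*np.radians(th)).as_matrix()@C0
    q=b+C@(rel-np.array([.092,0,.011]))+e*C[:,0]+u*np.array([0,0,1]); rows(s,[(q,C)])
E
```

```text
2.8 [0.5291 0.2156 0.1152] [1.1981 0.0591 0.03  ] [0.0284 0.2892 0.0146] -0.0014328370937000657
case pitch 29.97425655234866 yaw -3.633589911206229
[0.0045 0.     0.0207]
bar [0.6096 0.2104 0.1505]
row [0.0, -0.0, 0.0] [0.0, 0.0, -0.4] | deg 0.0 mm 4
row [0.087, -0.0, 0.0] [0.0, -0.77, -0.54] | deg 5.0 mm 9
row [0.175, -0.0, -0.0] [0.0, -1.52, -0.75] | deg 10.0 mm 17
row [0.262, -0.0, -0.0] [0.0, -2.21, -0.99] | deg 15.0 mm 24
row [0.349, -0.0, -0.0] [0.0, -2.97, -1.34] | deg 20.0 mm 33
row [0.436, -0.0, 0.0] [0.0, -3.61, -1.69] | deg 25.0 mm 40
row [0.524, -0.0, -0.0] [0.0, -4.22, -2.11] | deg 30.0 mm 47
```

View pics/s3.png

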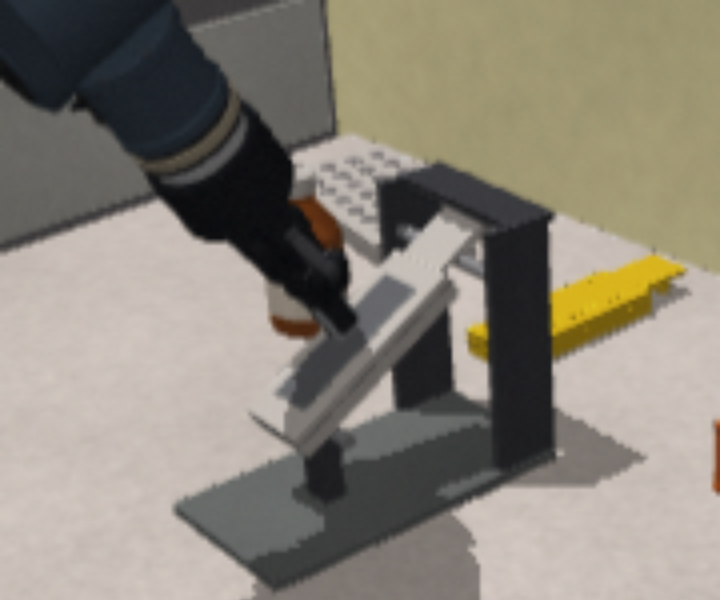

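The gap reads 0, so the fingers shut above the lid instead of on the case. I'll look before moving anything.

```bash
python3 - <<'E'
from fit import *
from plan import *
from station import *
w=snapshot("wrist"); cv2.imwrite("pics/w4.png",w["frame"][:,:,::-1]); np.savez("pics/w4.npz",**w)
t=snapshot("top"); np.savez("pics/t4.npz",**t)
s=sense(); T=R.from_quat(s["tool_rot"]).as_matrix()
P=cloud(w)
q=(P-s["tcp_pos"])@T*1000
for v in range(100,400,20): print(v,np.round(q[v,300:345:10],0).tolist() if v%60==40 else np.round(q[v,320],0))
S=snapshot("side"); np.savez("pics/s4.npz",**S)
cv2.imwrite("pics/s4.png",cv2.resize(S["frame"][170:250,220:300],None,fx=7,fy=7,interpolation=0)[:600,:800,::-1])
print(proj(S,s["tcp_pos"]),proj(S,s["tcp_pos"]+.019*T[:,1]),proj(w,s["tcp_pos"]+.019*T[:,1]))
E
```

```text
100 [[-12.0, 66.0, 96.0], [-6.0, 65.0, 96.0], [-0.0, 66.0, 96.0], [6.0, 65.0, 96.0], [12.0, 67.0, 96.0]]
120 [-0. 58. 84.]
140 [-0. -1. 74.]
160 [[-9.0, -2.0, 66.0], [-5.0, -3.0, 66.0], [-0.0, -2.0, 66.0], [4.0, -3.0, 66.0], [9.0, -1.0, 66.0]]
180 [-0. -2. 57.]
200 [-0. -2. 48.]
220 [[-9.0, -3.0, 39.0], [-5.0, -2.0, 39.0], [-0.0, -3.0, 39.0], [4.0, -2.0, 39.0], [9.0, -4.0, 39.0]]
240 [-0. -2. 29.]
260 [-0. -3. 19.]
280 [[-10.0, -3.0, 9.0], [-5.0, -4.0, 9.0], [-0.0, -2.0, 8.0], [5.0, -3.0, 8.0], [10.0, -2.0, 8.0]]
300 [ -0. -28.  11.]
320 [ -0. -44.  12.]
340 [[-7.0, -57.0, 12.0], [-4.0, -57.0, 12.0], [-0.0, -46.0, 5.0], [3.0, -57.0, 12.0], [6.0, -57.0, 13.0]]
360 [ -0. -47.  -4.]
380 [ -0.  -3. -51.]
[[257.6316 213.9434]] [[261.0622 218.292 ]] [[320.4566 276.9873]]
```

View pics/w4.png

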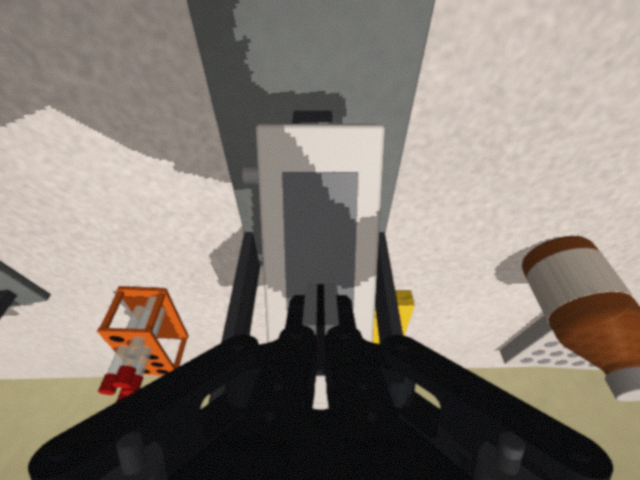

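View pics/s4.png

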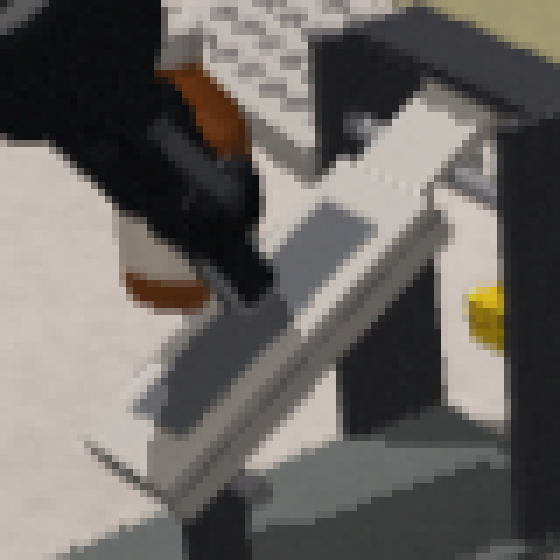

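```bash
python3 - <<'E'
from fit import *
from station import *
s=sense()
for f,boxes,tcp in [("wrist0",[(160,226,290,360),(412,480,290,360)],None),("w4",[(285,312,285,330),(330,356,285,330)],None)]:
    w=load(f"pics/{f}.npz"); 
    Rc=R.from_quat(w["orientation"]).as_matrix()
    # tool pose by camera fixed offset
    st=s
    T=R.from_quat([ 0.57335421,  0.41361496, -0.41499596, -0.57268314]).as_matrix() if f=="wrist0" else R.from_quat(s["tool_rot"]).as_matrix()
    tcp=np.array([0.19550722, 0.59286517, 0.22172251]) if f=="wrist0" else s["tcp_pos"]
    q=(cloud(w)-tcp)@T*1000; dark=w["frame"].max(-1)<70
    print(f,"cam in tool",(w["xyz"]-tcp)@T)
    for a,b,c,d in boxes:
        k=dark[c:d,a:b]; p=q[c:d,a:b][k]; p=p[p[:,1]<40]; 
        i=np.argsort(p[:,1])[-40:]; print("foremost y",np.percentile(p[:,1],[50,90,97,100]),"x",np.percentile(p[i,0],[0,50,100]),"z",np.percentile(p[i,2],[0,50,100]))
E
```

```text
wrist0 cam in tool [-0.0005 -0.1517  0.0792]
foremost y [-44.3794 -29.8639 -26.0896 -22.8537] x [-43.5177 -42.9445 -42.6401] z [-8.0322 -0.6513  9.246 ]
foremost y [-44.6127 -30.0073 -25.8132 -22.5312] x [42.1358 42.5825 42.9031] z [-8.3265 -0.5191 10.0618]
w4 cam in tool [-0.0003 -0.1521  0.0789]
foremost y [-32.8704 -18.9565  -3.2645  -1.1694] x [-16.3777  -9.9916  -4.3268] z [-6.8606  0.9598 11.8255]
foremost y [-33.9518 -20.8715 -17.6211  -1.7502] x [ 4.1645  9.1538 12.1888] z [ 0.2813  7.4475 11.7821]
```

```bash
python3 - <<'E'
from fit import *
from station import *
s=sense();T=R.from_quat(s["tool_rot"]).as_matrix()
w=load("pics/w4.npz"); q=(cloud(w)-s["tcp_pos"])@T*1000
for v in range(276,345,4):
    print(v,' '.join("%d,%d,%d"%tuple(q[v,u]) for u in range(284,360,6)))
cv2.imwrite("pics/w4c.png",cv2.resize(w["frame"][260:400,250:390],None,fx=4,fy=4,interpolation=0)[:,:,::-1])
E
```

```text
276 -18,0,9 -14,-3,10 -11,-2,10 -9,-2,10 -6,-2,10 -3,-1,10 0,-1,10 2,-1,10 5,-2,10 8,-2,10 11,-3,10 14,-2,10 17,-2,10
280 -18,-1,8 -15,-2,8 -12,-3,8 -9,-2,8 -6,-2,8 -3,-2,8 0,-2,8 2,-3,8 5,-3,8 8,-2,8 11,-2,8 14,-3,8 17,-2,8
284 -18,-2,5 -15,-2,6 -12,-2,6 -9,-2,6 -5,-11,10 -3,-13,11 0,-14,11 2,-13,11 5,-12,11 8,-1,5 11,-3,6 14,-1,5 17,-2,6
288 -18,-2,4 -15,-2,4 -12,-2,4 -9,-2,3 -5,-18,12 -2,-17,11 0,-18,11 2,-17,11 5,-17,11 8,-3,4 11,-1,3 14,-2,4 17,-2,3
292 -18,-3,2 -15,-2,1 -12,-1,1 -9,-3,2 -5,-21,11 -2,-21,11 0,-21,11 2,-22,12 4,-22,12 8,-3,2 11,-3,2 14,-1,1 17,-1,1
296 -18,-2,0 -15,-3,0 -11,-17,7 -8,-17,7 -5,-24,11 -2,-24,11 0,-24,11 2,-24,11 4,-24,11 7,-17,7 10,-18,7 14,-2,0 17,-2,0
300 -18,-2,-2 -13,-20,6 -10,-21,7 -8,-20,7 -5,-29,12 -2,-29,12 0,-28,11 2,-28,11 4,-27,11 7,-20,6 10,-21,7 12,-21,7 17,-1,-3
304 -18,-2,-5 -13,-24,7 -10,-25,7 -7,-24,7 -5,-31,11 -2,-31,11 0,-30,11 2,-32,11 4,-31,11 7,-24,7 10,-24,7 12,-24,7 17,-2,-5
308 -18,-2,-7 -12,-28,7 -10,-27,7 -7,-28,7 -5,-34,11 -2,-33,10 0,-35,11 2,-35,11 4,-35,11 7,-27,7 9,-27,7 12,-28,7 17,-2,-7
312 -18,-2,-9 -12,-30,6 -10,-
[... 413 characters left out ...]
46,11 1,-46,11 4,-45,11 6,-46,11 8,-39,7 11,-39,7 18,-1,-17
328 -18,-1,-19 -10,-51,13 -8,-53,14 -6,-52,13 -4,-49,12 -2,-45,9 0,-46,9 1,-47,10 3,-51,13 5,-51,12 7,-52,13 10,-51,13 12,-50,12
332 -12,-52,12 -10,-55,14 -8,-54,13 -6,-54,13 -4,-52,12 -2,-52,11 0,-46,8 1,-47,9 3,-52,12 5,-55,14 7,-54,13 9,-55,13 12,-53,12
336 -12,-55,12 -10,-55,12 -8,-56,13 -6,-56,13 -4,-56,13 -2,-54,12 0,-46,6 1,-47,7 3,-55,12 5,-55,12 7,-57,14 9,-55,12 11,-55,12
340 -12,-58,13 -10,-57,12 -8,-57,12 -6,-58,13 -4,-57,12 -2,-56,12 0,-46,4 1,-50,7 3,-57,12 5,-59,13 7,-57,12 9,-57,12 11,-57,12
344 -11,-59,12 -10,-58,11 -8,-59,12 -6,-59,12 -4,-60,13 -2,-57,11 0,-46,3 1,-52,7 3,-60,12 5,-59,12 7,-60,13 9,-59,12 11,-59,12
```

View pics/w4c.png

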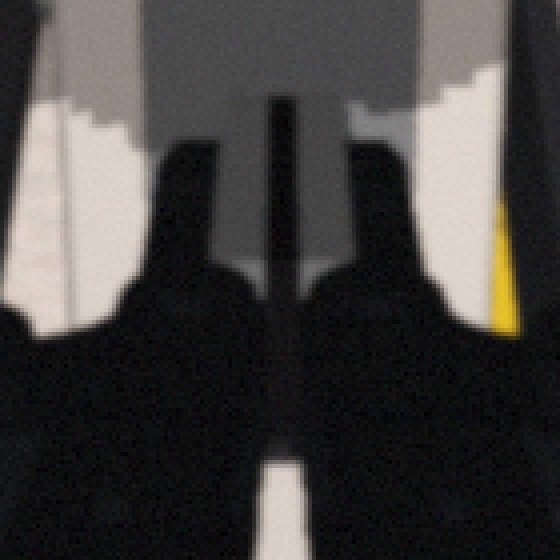

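The wrist depth shows that the fingertips actually stand about 10 mm behind the reported TCP when shut, and 23 mm behind when open. The reported TCP is therefore about 29 mm ahead of the true grasp point. I'll open, go 30 mm deeper and regrip.

>>> step_arm:
  moves:
    - [0, 0, 0, 0, 0, 0, -1]
    - [0, 0, 0, 0, 0, 0, -1]
    - [0, 0, 0, 0, 0, 0, -1]
    - [0, 0, 0, 0, 0, 0, -1]
    - [0, 0, 0, 0, 0, 0, -1]
    - [0, 0, 0, 0, 1.5, 0, -1]
    - [0, 0, 0, 0, 3, 0, -1]
    - [0, 0, 0, 0, 3, 0, -1]
    - [0, 0, 0, 0, 3, 0, -1]

```text
t: 4.08
tcp_pos: [0.5444, 0.2151, 0.0904]
tool_rot: [0.631, 0.592, -0.343, -0.365]
force: [-0.1, -0.5, 0.4]
finger_gap: 0.997
```

```bash
python3 - <<'E'
from plan import *
from station import *
w=snapshot("side"); cv2.imwrite("pics/s5.png",cv2.resize(w["frame"][130:290,170:350],None,fx=4,fy=4)[:600,:800,::-1])
s=sense(); print(s["t"],s["tcp_pos"],s["force"],s["finger_gap"])
E
```

```text
4.125 [0.5445 0.2151 0.0906] [-0.8677  0.2655 -0.1727] 1.0049594816771867
```

View pics/s5.png

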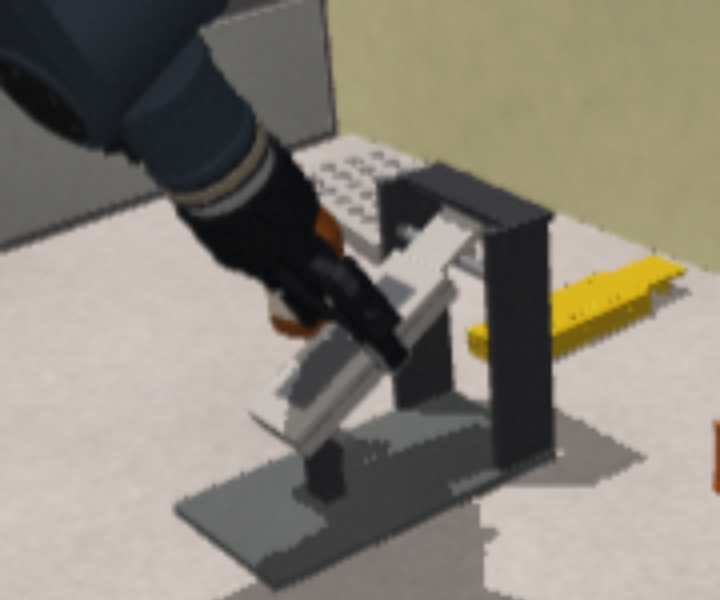

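The fingers now reach beside the case sides. Closing.

>>> step_arm:
  moves:
    - [0, 0, 0, 0, 0, 0, 0.1]
    - [0, 0, 0, 0, 0, 0, 0.3]
    - [0, 0, 0, 0, 0, 0, 0.6]
    - [0, 0, 0, 0, 0, 0, 1]
    - [0, 0, 0, 0, 0, 0, 1]
  grip_force: 60

```text
t: 4.75
tcp_pos: [0.5442, 0.2153, 0.0914]
tool_rot: [0.631, 0.593, -0.343, -0.365]
force: [-3.1, 0.5, 5.5]
finger_gap: 0.643
```

```bash
python3 - <<'E'
from plan import *
from station import *
w=snapshot("side"); cv2.imwrite("pics/s6.png",cv2.resize(w["frame"][130:290,170:350],None,fx=4,fy=4)[:600,:800,::-1])
w=snapshot("wrist"); cv2.imwrite("pics/w6.png",w["frame"][:,:,::-1]); np.savez("pics/w6.npz",**w)
s=sense(); print(s["t"],s["tcp_pos"],s["force"],s["ft_torque"],s["finger_gap"])
T=R.from_quat(s["tool_rot"]).as_matrix()
C0=np.c_[-T[:,2],T[:,0],-T[:,1]]
q=(cloud(w)-s["tcp_pos"])@T*1000
for v in (130,180,230,250): print(v,np.round(q[v,320],1))
o=np.array([.5355,.2145,.095]); rel=C0.T@(s["tcp_pos"]-o); print(rel); rel[1]=0
b=s["tcp_pos"]+C0@(np.array([.092,0,.011])-rel); print("bar",b)
for th,e,u in [(0,.004,0),(5,.004,.0005),(10,.004,.001),(15,.004,.001),(20,.004,.002),(25,.004,.002),(30,.004,.002)]:
    C=R.from_rotvec(C0[:,1]*np.radians(th)).as_matrix()@C0
    p=b+C@(rel-np.array([.092,0,.011]))+e*C[:,0]+u*np.array([0,0,1]); rows(s,[(p,C)])
E
```

```text
4.85 [0.5441 0.2153 0.0914] [-3.7141  0.5041  6.2785] [0.0411 0.262  0.0195] 0.6407088366109387
130 [ -0.3 -29.7  78.5]
180 [ -0.3 -30.9  61.3]
230 [ -0.3 -30.6  42.4]
250 [ -0.3 -30.7  34.3]
[ 0.0056  0.0014 -0.0074]
bar [0.6097 0.2113 0.1504]
row [0.0, 0.0, 0.0] [-0.0, 0.0, -0.4] | deg 0.0 mm 4
row [0.087, 0.0, 0.0] [-0.0, -0.77, -0.3] | deg 5.0 mm 8
row [0.175, 0.0, 0.0] [-0.0, -1.55, -0.26] | deg 10.0 mm 16
row [0.262, 0.0, -0.0] [-0.0, -2.28, -0.25] | deg 15.0 mm 23
row [0.349, 0.0, 0.0] [-0.0, -3.1, -0.37] | deg 20.0 mm 31
row [0.436, 0.0, -0.0] [-0.0, -3.83, -0.49] | deg 25.0 mm 39
row [0.524, 0.0, 0.0] [-0.0, -4.54, -0.68] | deg 30.0 mm 46
```

View pics/s6.png

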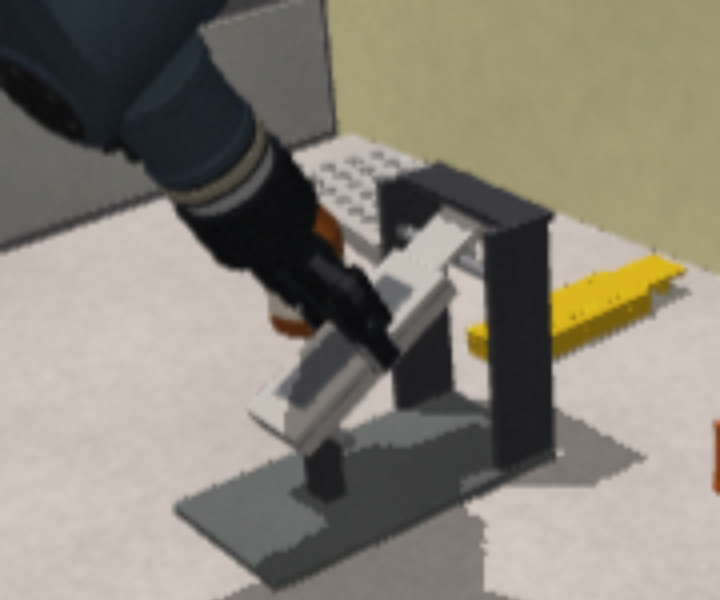

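View pics/w6.png

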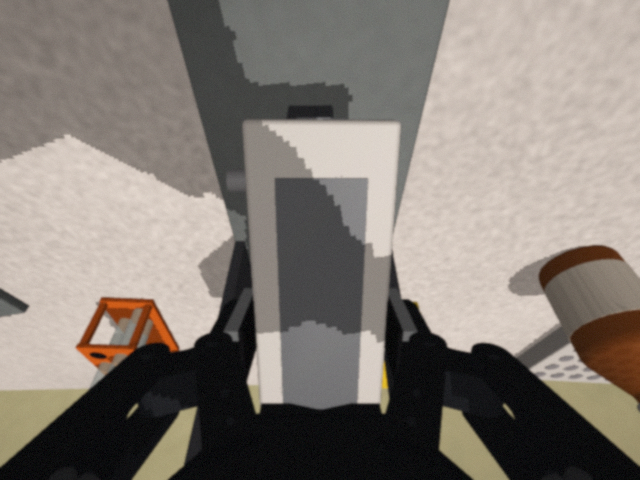

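The gap is 0.64 (about 55 mm), so the case is gripped. Next I'll ease it 4 mm and swing it level about the bar.

>>> step_arm:
  moves:
    - [0, 0, 0, 0, 0, -0.25, 1]
    - [0, 0, 0, 0, 0, -0.4, 1]
    - [0.044, 0, 0, 0, -0.38, -0.35, 1]
    - [0.087, 0, 0, 0, -0.77, -0.3, 1]
    - [0.131, 0, 0, 0, -1.16, -0.28, 1]
    - [0.175, 0, 0, 0, -1.55, -0.26, 1]
    - [0.219, 0, 0, 0, -1.92, -0.25, 1]
    - [0.262, 0, 0, 0, -2.28, -0.25, 1]

```text
t: 5.85
tcp_pos: [0.5346, 0.2158, 0.1124]
tool_rot: [0.577, 0.542, -0.418, -0.445]
force: [-0.8, 0.6, -1.4]
finger_gap: 0.643
```

```bash
cat > swing.py <<'E'
from plan import *
from station import *
import sys
s=sense(); print(s["t"],s["tcp_pos"],s["force"],s["ft_torque"],s["finger_gap"])
T=R.from_quat(s["tool_rot"]).as_matrix(); C0=np.c_[-T[:,2],T[:,0],-T[:,1]]
print("pitch",np.degrees(np.arcsin(C0[2,0])))
w=snapshot("side"); cv2.imwrite(f"pics/{sys.argv[1]}.png",cv2.resize(w["frame"][130:290,170:350],None,fx=4,fy=4)[:600,:800,::-1])
w=snapshot("wrist"); q=(cloud(w)-s["tcp_pos"])@T*1000
cv2.imwrite(f"pics/{sys.argv[1]}w.png",w["frame"][:,:,::-1])
for v in range(90,290,30): print(v,np.round(q[v,320],1))
E
python3 swing.py s7
```

```text
5.85 [0.5346 0.2158 0.1124] [-0.8067  0.5622 -1.3699] [ 0.0329  0.1772 -0.0511] 0.6433471673417405
pitch 14.775520384552948
90 [  0.2  79.1 100.7]
120 [  0.1 -28.1  80.3]
150 [  0.1 -29.6  70.2]
180 [  0.1 -31.4  59.9]
210 [  0.1 -29.7  48.4]
240 [  0.1 -30.5  36.8]
270 [  0.1 -30.4  24.2]
```

View pics/s7.png

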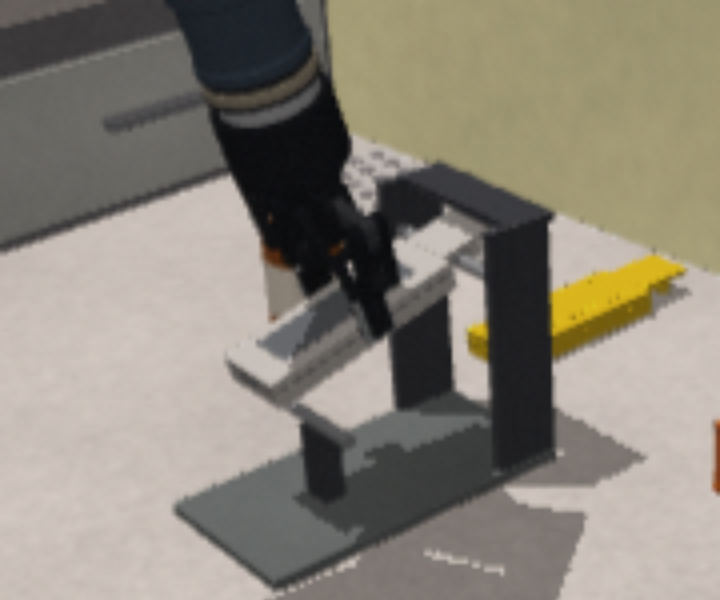

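It's half-way up with forces near zero and no slip. On to level.

```bash
cat > next.py <<'E'
from plan import *
from station import *
s=sense(); T=R.from_quat(s["tool_rot"]).as_matrix(); C0=np.c_[-T[:,2],T[:,0],-T[:,1]]
rel=np.array([.0056,0,-.0074]); b=np.array([.6097,.2113,.1504])
for pit,e,u in [(10,.004,.002),(5,.004,.002),(0,.004,.002)]:
    C=frame(-3.63,pit)
    p=b+C@(rel-np.array([.092,0,.011]))+e*C[:,0]+u*np.array([0,0,1]); rows(s,[(p,C)])
E
python3 next.py
```

```text
row [0.088, 0.001, 0.0] [0.01, -0.79, 0.24] | deg 5.0 mm 8
row [0.175, 0.001, 0.0] [0.01, -1.52, 0.31] | deg 10.0 mm 16
row [0.262, 0.001, 0.0] [0.01, -2.26, 0.31] | deg 15.0 mm 23
```

>>> step_arm:
  moves:
    - [0.044, 0, 0, 0, -0.4, 0.12, 1]
    - [0.088, 0, 0, 0, -0.79, 0.24, 1]
    - [0.131, 0, 0, 0, -1.16, 0.28, 1]
    - [0.175, 0, 0, 0, -1.52, 0.31, 1]
    - [0.218, 0, 0, 0, -1.9, 0.31, 1]
    - [0.262, 0, 0, 0, -2.26, 0.31, 1]
    - [0.262, 0, 0, 0, -2.26, 0.31, 1]
    - [0.262, 0, 0, 0, -2.26, 0.31, 1]
    - [0.262, 0, 0, 0, -2.26, 0.31, 1]

```text
t: 7.08
tcp_pos: [0.5266, 0.2164, 0.1336]
tool_rot: [-0.515, -0.484, 0.484, 0.515]
force: [0.4, -0.5, -0.6]
finger_gap: 0.642
```

```bash
python3 swing.py s8
```

```text
7.075 [0.5266 0.2164 0.1336] [ 0.4455 -0.4591 -0.6034] [-0.0243 -0.0104  0.0008] 0.6418863763540599
pitch -0.03858108207234957
90 [ -0.2 121.9 107. ]
120 [ -0.2 -26.9  82.1]
150 [ -0.2 -29.6  72. ]
180 [ -0.2 -30.3  61.5]
210 [ -0.2 -30.   50.3]
240 [ -0.2 -29.6  38.4]
270 [ -0.2 -29.4  25.8]
```

View pics/s8.png

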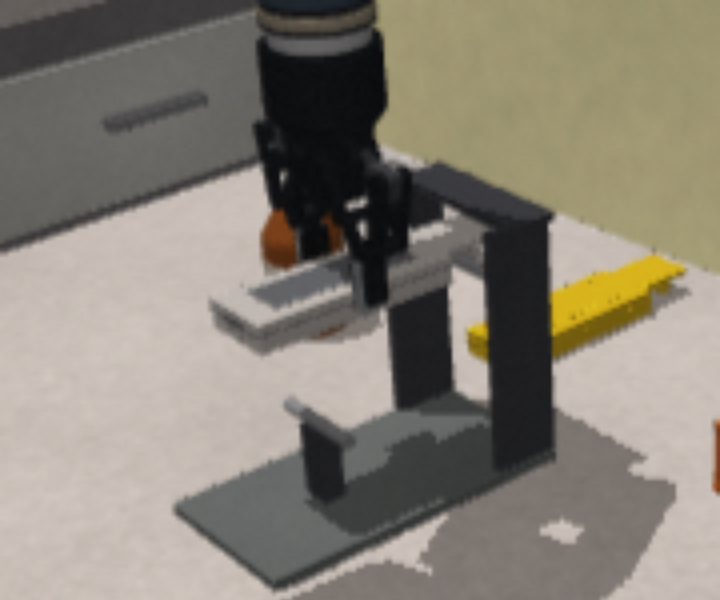

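View pics/s8w.png

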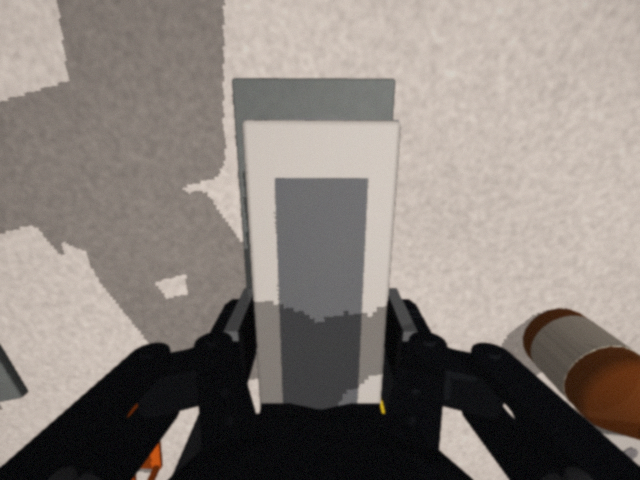

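It's level: lid height is 0.1635 m, so the nib is about 7 mm below the bar's top, and the case hasn't slipped. I'll lift 12 mm, then draw it out.

>>> step_arm:
  moves:
    - [0, 0, 0, 0, -0.4, 0, 1]
    - [0, 0, 0, 0, -0.8, 0, 1]
    - [0, 0, 0, 0, -1.2, 0, 1]
    - [0, 0, 0, 0, -1.2, 0, 1]
    - [0, 0, 0, 0, -1.2, 1, 1]
    - [0, 0, 0, 0, -1.2, 2.5, 1]
    - [0, 0, 0, 0, -1.2, 4, 1]
    - [0, 0, 0, 0, -1.2, 6, 1]
    - [0, 0, 0, 0, -1.2, 8, 1]
    - [0, 0, 0, 0, -1.2, 9, 1]
    - [0, 0, 0, 0, -1.2, 9, 1]

```text
t: 8.55
tcp_pos: [0.4362, 0.2222, 0.146]
tool_rot: [-0.515, -0.484, 0.485, 0.515]
force: [0.5, -0.1, -0.6]
finger_gap: 0.639
```

```bash
python3 swing.py s9; python3 - <<'E'
from fit import *
from station import *
t=snapshot("top"); np.savez("pics/t9.npz",**t); cv2.imwrite("pics/t9.png",t["frame"][:,:,::-1])
E
```

```text
8.55 [0.4362 0.2222 0.146 ] [ 0.5254 -0.1066 -0.5968] [ 0.0305 -0.0009 -0.0032] 0.6391212636456041
pitch -0.03147485592737674
90 [  0. 144. 108.]
120 [ -0.1 -28.4  81.1]
150 [ -0.1 -29.4  71. ]
180 [ -0.1 -30.2  60.5]
210 [ -0.1 -29.2  49.1]
240 [ -0.1 -30.3  37.7]
270 [ -0.1 -30.4  25.2]
```

View pics/s9.png

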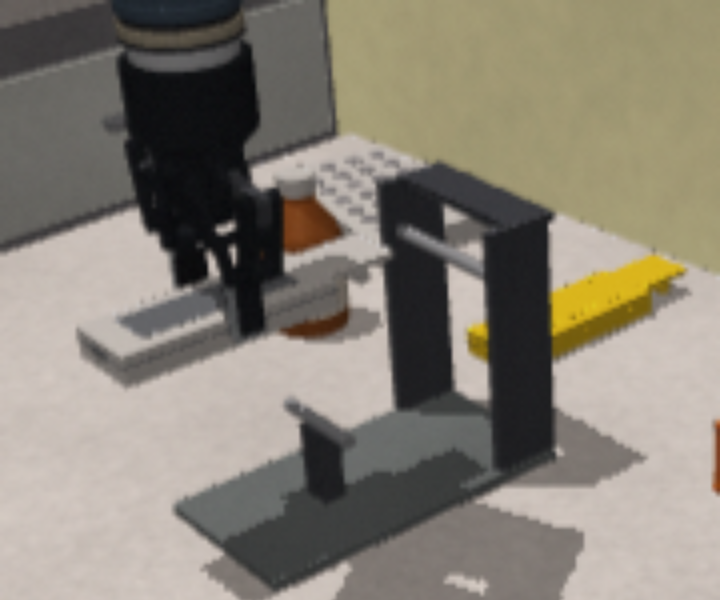

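View pics/t9.png

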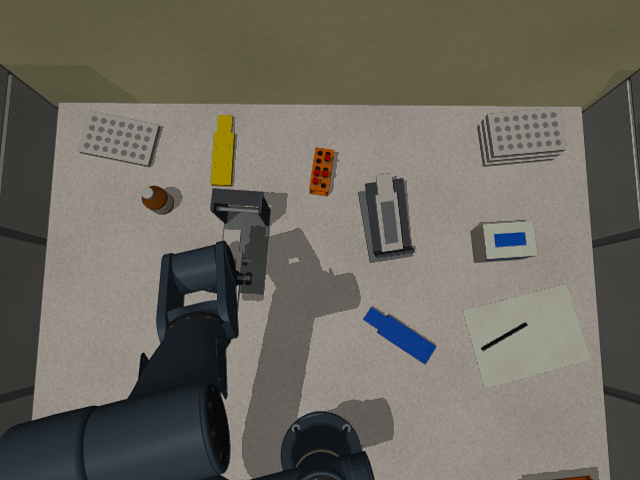

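Steps 1 and 2 are done: the case is clear of the stand. Next is the transfer to above the shelf.

```bash
cat > place.py <<'E'
from plan import *
from station import *
OS=np.array([.5975,-.1725,.0765]); CS=frame(9.1,20)
def tgt(dx,dy,dz): return OS+CS@(np.array([.006+dx,dy,.022-.0079+dz])),CS
if __name__=="__main__":
    s=sense(); C=frame(0,10)
    rows(s,[((.44,.15,.25),C),tgt(.005,0,.10),tgt(.005,0,.04),tgt(.005,0,.0)])
E
python3 place.py
```

```text
row [-0.173, -0.062, -0.005] [-7.19, -10.4, -0.64] | deg 10.5 mm 127
row [-0.346, -0.219, -0.038] [-39.03, -4.14, -15.57] | deg 23.6 mm 422
row [-0.346, -0.219, -0.038] [-38.58, 1.5, -17.56] | deg 23.6 mm 424
row [-0.346, -0.219, -0.038] [-38.28, 5.27, -18.89] | deg 23.6 mm 430
```

>>> step_arm:
  moves:
    - [-0.05, -0.02, 0, 0, -4, 0, 1]
    - [-0.12, -0.06, -0.01, -3, -8, 0, 1]
    - [-0.19, -0.1, -0.02, -8, -9, -2, 1]
    - [-0.26, -0.14, -0.03, -13.5, -9, -4, 1]
    - [-0.346, -0.18, -0.038, -19, -9, -7, 1]
    - [-0.346, -0.219, -0.038, -24.5, -8, -10, 1]
    - [-0.346, -0.219, -0.038, -30, -7, -12, 1]
    - [-0.346, -0.219, -0.038, -35, -6, -14, 1]
    - [-0.346, -0.219, -0.038, -39, -4.14, -15.6, 1]
    - [-0.346, -0.219, -0.038, -39, -4.14, -15.6, 1]
    - [-0.346, -0.219, -0.038, -39, -4.14, -15.6, 1]

```text
t: 10.07
tcp_pos: [0.5691, -0.1767, 0.187]
tool_rot: [0.531, 0.623, -0.437, -0.373]
force: [-0.4, 0.3, -0.4]
finger_gap: 0.64
```

```bash
cat > look.py <<'E'
from plan import *
from place import *
import sys
s=sense(); print(s["t"],s["tcp_pos"],s["force"],s["finger_gap"])
T=R.from_quat(s["tool_rot"]).as_matrix()
w=snapshot("side"); cv2.imwrite(f"pics/{sys.argv[1]}.png",cv2.resize(w["frame"][190:350,320:480],None,fx=4,fy=4)[:600,:800,::-1]); np.savez(f"pics/{sys.argv[1]}.npz",**w)
w=snapshot("wrist"); q=(cloud(w)-s["tcp_pos"])@T*1000; np.savez(f"pics/{sys.argv[1]}w.npz",**w)
cv2.imwrite(f"pics/{sys.argv[1]}w.png",w["frame"][:,:,::-1])
print("tcp in stored frame (mm)",(s["tcp_pos"]-OS)@CS*1000, "rot err",R.from_matrix(toolR(CS).T@T).as_rotvec())
for v in range(120,290,30): print(v,np.round(q[v,320],1))
rows(s,[tgt(.005,0,.04),tgt(.005,0,.01),tgt(.005,0,.003),tgt(.005,0,0),tgt(0,0,0)])
E
python3 look.py p1
```

```text
10.075 [ 0.5691 -0.1767  0.187 ] [-0.4118  0.3147 -0.3548] 0.6395889996714123
tcp in stored frame (mm) [ 10.8323   0.3077 113.673 ] rot err [ 0.0015  0.0007 -0.0007]
120 [  0.6 -29.1  81.9]
150 [  0.6 -28.8  71.7]
180 [  0.6 -31.6  61.4]
210 [  0.6 -30.1  50. ]
240 [  0.6 -31.8  38.7]
270 [  0.7 -31.5  26.2]
row [-0.002, -0.001, 0.001] [-0.04, 5.96, -0.03] | deg 0.1 mm 60
row [-0.002, -0.001, 0.001] [-0.04, 8.96, -0.03] | deg 0.1 mm 90
row [-0.002, -0.001, 0.001] [-0.04, 9.66, -0.03] | deg 0.1 mm 97
row [-0.002, -0.001, 0.001] [-0.04, 9.96, -0.03] | deg 0.1 mm 100
row [-0.002, -0.001, 0.001] [-0.04, 9.96, 0.47] | deg 0.1 mm 100
```

View pics/p1.png

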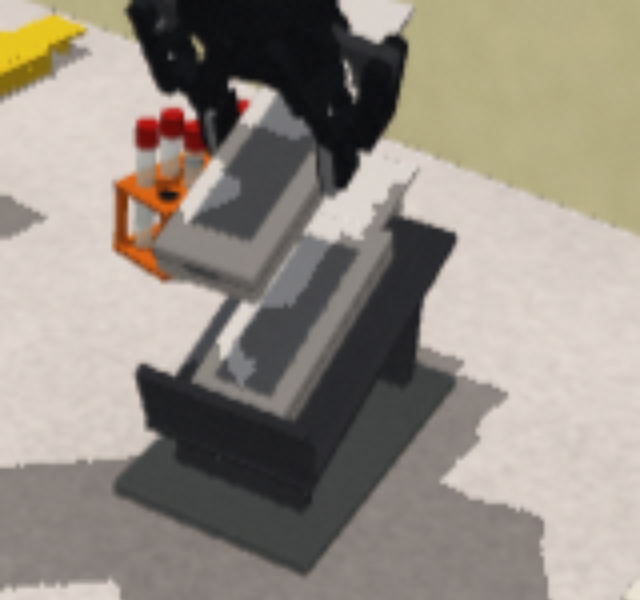

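View pics/p1w.png

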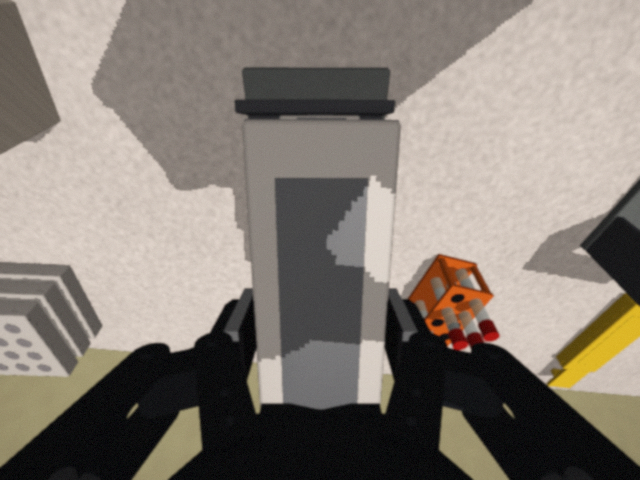

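The held case is aligned above the stored one: the lower case's low edge at (281–360,117) is centred under the held case. Descending to 10 mm.

>>> step_arm:
  moves:
    - [0, 0, 0, 0, 3, 0, 1]
    - [0, 0, 0, 0, 6, 0, 1]
    - [0, 0, 0, 0, 8, 0, 1]
    - [0, 0, 0, 0, 8.9, 0, 1]
    - [0, 0, 0, 0, 8.9, 0, 1]
    - [0, 0, 0, 0, 8.9, 0, 1]

```text
t: 10.92
tcp_pos: [0.5994, -0.1708, 0.105]
tool_rot: [0.531, 0.624, -0.437, -0.371]
force: [-0.4, -0.3, -0.8]
finger_gap: 0.642
```

```bash
python3 look.py p2
```

```text
10.925 [ 0.5994 -0.1708  0.105 ] [-0.3649 -0.3112 -0.7777] 0.6417781409971637
tcp in stored frame (mm) [11.8191  1.3845 26.0785] rot err [-0.0004 -0.0016  0.0003]
120 [ -0.2 -28.   82. ]
150 [ -0.2 -29.9  71.9]
180 [ -0.2 -30.4  61.4]
210 [ -0.2 -30.3  50.2]
240 [ -0.2 -29.9  38.3]
270 [ -0.2 -30.2  25.9]
row [0.0, 0.002, -0.0] [-0.14, -2.8, 0.08] | deg 0.1 mm 28
row [0.0, 0.002, -0.0] [-0.14, 0.2, 0.08] | deg 0.1 mm 3
row [0.0, 0.002, -0.0] [-0.14, 0.9, 0.08] | deg 0.1 mm 9
row [0.0, 0.002, -0.0] [-0.14, 1.2, 0.08] | deg 0.1 mm 12
row [0.0, 0.002, -0.0] [-0.14, 1.2, 0.58] | deg 0.1 mm 13
```

View pics/p2.png

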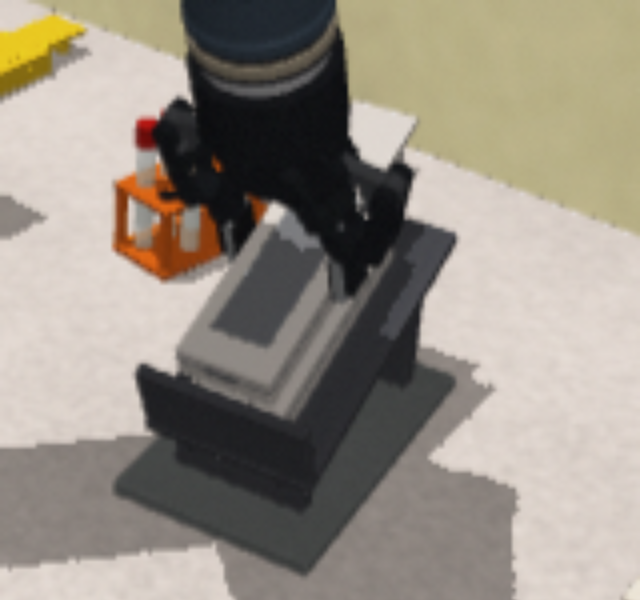

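View pics/p2w.png

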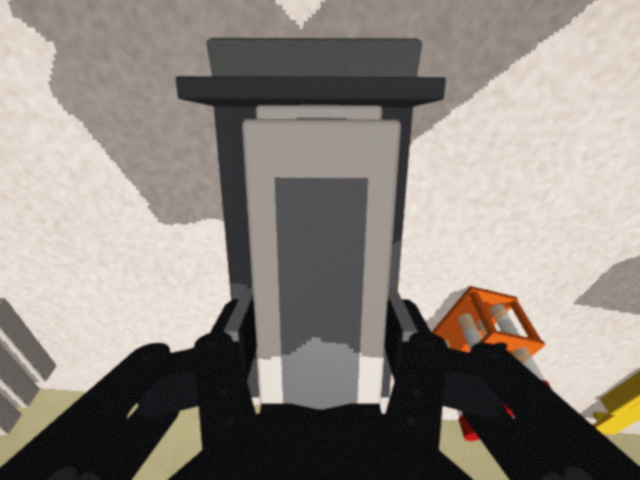

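```bash
python3 - <<'E'
from place import *
s=sense(); T=R.from_quat(s["tool_rot"]).as_matrix()
w=load("pics/p2w.npz"); q=(cloud(w)-s["tcp_pos"])@T*1000
for u in (285,319,350):
    print(u,[(v,np.round(q[v,u],1).tolist(),int(w["frame"][v,u].mean())) for v in (74,78,82,98,102,104,106,108,110,113,116,118,120,122,124)])
E
```

```text
285 [(74, [-20.1, 60.6, 109.2], 73), (78, [-12.8, -17.5, 96.8], 44), (82, [-12.8, -17.3, 95.5], 48), (98, [-12.9, -18.4, 89.9], 41), (102, [-14.2, -5.7, 89.5], 28), (104, [-15.2, 4.4, 89.4], 46), (106, [-15.4, 6.3, 88.7], 114), (108, [-15.3, 5.0, 87.8], 142), (110, [-15.2, 3.9, 86.9], 152), (113, [-15.4, 5.7, 85.7], 153), (116, [-15.3, 4.0, 84.4], 152), (118, [-15.4, 4.6, 83.6], 138), (120, [-12.1, -29.2, 82.0], 121), (122, [-12.1, -29.6, 81.3], 138), (124, [-12.1, -29.3, 80.7], 147)]
319 [(74, [-0.5, 61.9, 109.4], 74), (78, [-0.3, -17.1, 96.9], 47), (82, [-0.3, -17.2, 95.5], 48), (98, [-0.3, -17.9, 90.0], 42), (102, [-0.3, -4.7, 89.5], 24), (104, [-0.4, 6.7, 89.5], 60), (106, [-0.4, 6.3, 88.7], 119), (108, [-0.4, 5.6, 87.8], 141), (110, [-0.4, 4.1, 86.9], 149), (113, [-0.4, 3.9, 85.7], 152), (116, [-0.4, 4.0, 84.4], 140), (118, [-0.3, -23.7, 82.8], 102), (120, [-0.3, -28.5, 82.0], 114), (122, [-0.3, -30.6, 81.3], 139), (124, [-0.3, -30.7, 80.6], 147)]
350 [(74, [17.4, 60.8, 109.3], 73), (78, [11.1, -17.5, 96.8], 49), (82, [11.1, -17.7, 95.4], 49), (98, [11.3, -16.9, 90.1], 40), (102, [12.2, -6.4, 89.4], 27), (104, [13.3, 6.1, 89.5], 47), (106, [13.2, 4.8, 88.6], 112), (108, [13.3, 5.6, 87.8], 140), (110, [13.1, 2.8, 86.8], 147), (113, [13.3, 5.0, 85.7], 153), (116, [13.3, 4.0, 84.4], 152), (118, [13.3, 4.9, 83.6], 139), (120, [10.6, -27.5, 82.0], 119), (122, [10.5, -29.0, 81.3], 137), (124, [10.6, -28.4, 80.7], 145)]
```

The wrist depth puts the stop face 7.5 mm from the held low end and the lower lid 12.3 mm below the underside. I'll lower to contact, then slide to the stop.

>>> step_arm:
  moves:
    - [0, 0, 0, -0.1, 0.6, 0, 1]
    - [0, 0.002, 0, -0.15, 1.0, 0.2, 1]
    - [0, 0.002, 0, -0.15, 1.15, 0.4, 1]
    - [0, 0.002, 0, -0.15, 1.2, 0.6, 1]
    - [0, 0.002, 0, -0.15, 1.22, 0.7, 1]
    - [0, 0.002, 0, -0.15, 1.22, 0.75, 1]
    - [0, 0.002, 0, -0.15, 1.22, 0.75, 1]

```text
t: 11.9
tcp_pos: [0.5971, -0.173, 0.0913]
tool_rot: [0.532, 0.623, -0.436, -0.372]
force: [2.3, 1.4, -0.6]
finger_gap: 0.64
```

```bash
python3 look.py p3; python3 - <<'E'
from place import *
s=sense(); T=R.from_quat(s["tool_rot"]).as_matrix()
w=load("pics/p3w.npz"); q=(cloud(w)-s["tcp_pos"])@T*1000
for u in (285,319,350):
    print(u,[(v,np.round(q[v,u],1).tolist(),int(w["frame"][v,u].mean())) for v in range(94,130,3)])
E
```

```text
11.9 [ 0.5971 -0.173   0.0913] [ 2.3299  1.3517 -0.5552] 0.6395610626571546
tcp in stored frame (mm) [ 4.6038 -0.4323 14.0368] rot err [-0.001   0.0006  0.0008]
120 [ -0.  -28.3  82. ]
150 [ -0. -31.  72.]
180 [ -0.  -30.4  61.4]
210 [ -0.  -30.9  50.4]
240 [ -0.  -30.7  38.6]
270 [ -0.  -29.6  25.7]
row [0.001, -0.001, -0.001] [0.04, -4.01, -0.64] | deg 0.1 mm 41
row [0.001, -0.001, -0.001] [0.04, -1.01, -0.64] | deg 0.1 mm 12
row [0.001, -0.001, -0.001] [0.04, -0.31, -0.64] | deg 0.1 mm 7
row [0.001, -0.001, -0.001] [0.04, -0.01, -0.64] | deg 0.1 mm 6
row [0.001, -0.001, -0.001] [0.04, -0.01, -0.14] | deg 0.1 mm 1
285 [(94, [-19.6, 50.9, 97.7], 63), (97, [-11.9, -29.6, 89.4], 53), (100, [-12.0, -29.2, 88.5], 51), (103, [-11.9, -30.4, 87.4], 54), (106, [-11.8, -31.0, 86.4], 53), (109, [-12.0, -29.6, 85.6], 53), (112, [-12.1, -29.4, 84.6], 49), (115, [-12.0, -30.2, 83.6], 52), (118, [-12.0, -30.8, 82.6], 59), (121, [-12.1, -29.5, 81.7], 136), (124, [-12.2, -29.3, 80.7], 151), (127, [-12.2, -29.6, 79.7], 156)]
319 [(94, [-0.6, 51.4, 97.7], 64), (97, [-0.4, -30.1, 89.3], 52), (100, [-0.4, -30.2, 88.4], 50), (103, [-0.4, -30.4, 87.4], 52), (106, [-0.4, -29.5, 86.5], 50), (109, [-0.4, -30.0, 85.6], 52), (112, [-0.4, -30.0, 84.6], 53), (115, [-0.4, -30.6, 83.6], 51), (118, [-0.4, -29.5, 82.7], 54), (121, [-0.4, -29.2, 81.7], 133), (124, [-0.4, -28.9, 80.7], 151), (127, [-0.4, -30.0, 79.7], 158)]
350 [(94, [16.8, 51.0, 97.7], 63), (97, [10.1, -30.4, 89.3], 52), (100, [10.2, -29.1, 88.5], 53), (103, [10.1, -30.5, 87.4], 48), (106, [10.2, -29.8, 86.5], 56), (109, [10.3, -29.3, 85.6], 51), (112, [10.3, -29.8, 84.6], 52), (115, [10.2, -31.1, 83.6], 52), (118, [10.4, -28.9, 82.7], 52), (121, [10.5, -27.6, 81.7], 134), (124, [10.3, -31.2, 80.7], 152), (127, [10.4, -30.1, 79.7], 158)]
```

View pics/p3w.png

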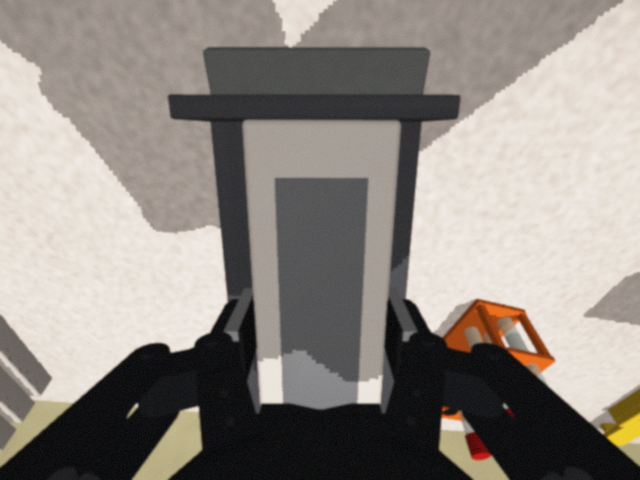

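View pics/p3.png

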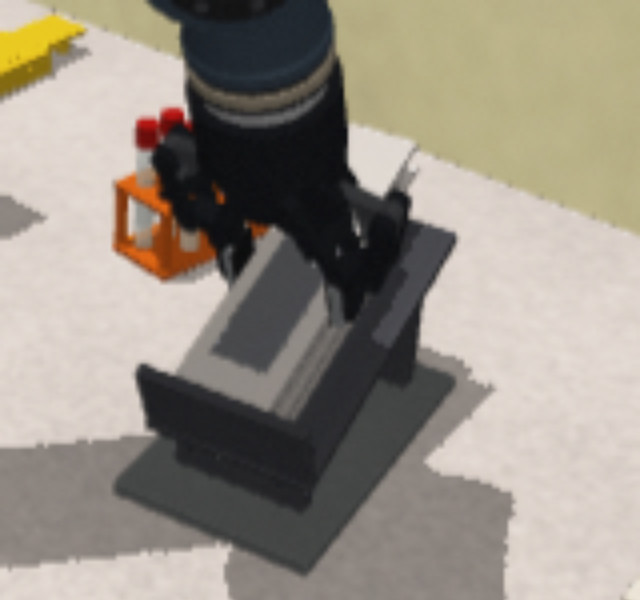

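The lid is flush with the stop's top (both about -30 mm in the tool frame) and the low end touches the stop. I'll press lightly and release.

>>> step_arm:
  moves:
    - [0, 0, 0, 0, 0.05, 0.08, 1]
    - [0, 0, 0, 0, 0.05, 0.08, 1]
    - [0, 0, 0, 0, 0.03, 0, 0.2]
    - [0, 0, 0, 0, 0.03, 0, -0.2]
    - [0, 0, 0, 0, 0.03, 0, -0.6]
    - [0, 0, 0, 0, 0, 0, -1]
    - [0, 0, 0, 0, 0, 0, -1]
    - [0, 0, 0, 0, 0, 0, -1]
    - [0, 0, 0, 0, 0, 0, -1]

```text
t: 13.12
tcp_pos: [0.5971, -0.173, 0.0912]
tool_rot: [0.532, 0.623, -0.436, -0.372]
force: [0.4, 0.4, -0.3]
finger_gap: 1.001
```

>>> step_arm:
  moves:
    - [0, 0, 0, 0, -1.5, 0, -1]
    - [0, 0, 0, 0, -4, 0, -1]
    - [0, 0, 0, 0, -8, 0, -1]
    - [0, 0, 0, 0, -12, 1, -1]
    - [0, 0, 0, 0, -15, 2, -1]
    - [0, 0, 0, 0, -15, 2, -1]
    - [0, 0, 0, 0, -15, 2, -1]

```text
t: 14.0
tcp_pos: [0.5277, -0.184, 0.2254]
tool_rot: [0.532, 0.623, -0.436, -0.372]
force: [0.1, -0.8, -0.6]
finger_gap: 1.0
```

```bash
python3 look.py p4; python3 - <<'E'
from fit import *
from plan import frame
from station import *
S=load("pics/p4.npz")
s=sense(); T=R.from_quat(s["tool_rot"]).as_matrix()
w=load("pics/p4w.npz")
OS=np.array([.5975,-.1725,.0765]); CS=frame(9.1,20)
q=(cloud(w)-OS)@CS*1000
f=w["frame"].astype(int)
m=(f.min(-1)>100)&(abs(q[...,2]-44)<5)&(abs(q[...,0])<140)&(abs(q[...,1])<60)
p=q[m]; A=np.c_[p[:,:2],np.ones(len(p))]; c=np.linalg.lstsq(A,p[:,2],rcond=None)[0]
print("lid plane tilt",c[:2],"z",np.median(p[:,2]),"x range",np.percentile(p[:,0],[.2,99.8]))
L=[]
for x in range(-65,65,10):
    k=abs(p[:,0]-x)<2; 
    if k.sum()>5: L.append((x,p[k,1].min(),p[k,1].max())); print(np.round(L[-1],1))
# low case visible sides?
m2=(f.min(-1)>60)&(q[...,2]>15)&(q[...,2]<28)&(abs(q[...,0])<140)&(abs(q[...,1])<45)
print(m2.sum())
E
```

```text
14.0 [ 0.5277 -0.184   0.2254] [ 0.09   -0.7583 -0.6321] 0.9996286314653575
tcp in stored frame (mm) [-15.5997  -0.2812 164.083 ] rot err [-0.0011  0.0008  0.0012]
120 [  0.4 197.6  87.7]
150 [  0.3 120.8  63.4]
180 [  0.3 119.   40.1]
210 [  0.3 119.9  15.1]
240 [  0.3 119.6 -11.1]
270 [  0.3 121.  -39.5]
row [0.001, -0.001, -0.001] [0.04, 11.0, -2.65] | deg 0.1 mm 113
row [0.001, -0.001, -0.001] [0.05, 14.0, -2.64] | deg 0.1 mm 142
row [0.001, -0.001, -0.001] [0.05, 14.7, -2.64] | deg 0.1 mm 149
row [0.001, -0.001, -0.001] [0.05, 15.0, -2.64] | deg 0.1 mm 152
row [0.001, -0.001, -0.001] [0.05, 15.0, -2.14] | deg 0.1 mm 152
lid plane tilt [0.0005 0.0006] z 43.960109224872326 x range [-77.3196 122.0486]
[-65.  -25.8  27.2]
[-55.  -26.1  27.6]
[-45.  -27.3  27.9]
[-35.  -27.6  27.4]
[-25.  -27.   27.7]
[-15.  -27.4  27.1]
[ -5.  -27.6  27.4]
[  5.  -27.9  27.7]
[ 15.  -27.3  27.1]
[ 25.  -27.7  27.3]
[ 35.  -27.9  27.7]
[ 45.  -27.3  27. ]
[ 55.  -27.6  27.3]
0
```

View pics/p4.png

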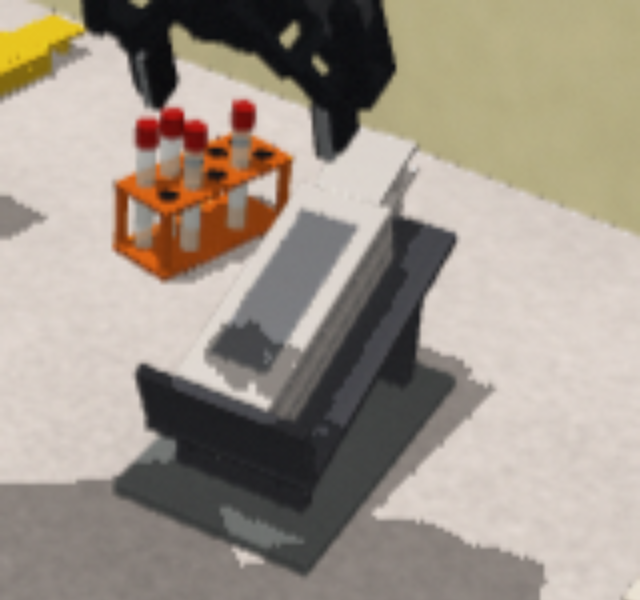

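View pics/p4w.png

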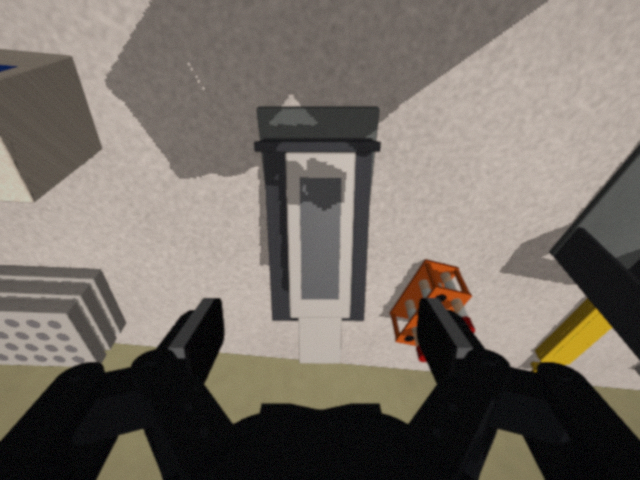

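```bash
python3 -c "
from station import *
s=sense();print(s['t'],abs(s['qd']).max(),s['force']);print(sign_off())"
```

```text
14.1 0.01252509506341104 [ 0.25455062 -0.50216354 -0.85093327]
the job is handed in; nothing more can be done
None
```

The slide case now lies on top of the stored case, lid up and lip end high, with its low end against the stop. I handed the job in at about 14 s of the 48 s; no verdict was reported.

- **Taking it off the stand:** I gripped the case across its middle, eased it about 4 mm and swung it level about the ledge bar, with the nib about 7 mm below the bar's top. I then lifted it 12 mm and drew it out 90 mm. Forces stayed near zero during this part, and the case did not slip in the grip.
- **Placing it:** I lowered it onto the stored case, slid it down to the stop, pressed lightly, released it and backed the gripper away.
- **Last checks:**
  - The lid is 44 mm above the board, which is what two stacked cases should give, and it is parallel to the stored case's lid within about 0.1°.
  - It is centred sideways within about 1 mm.
  - The low end measured 77 mm down from the stored case's origin, against the expected 75 mm. That 2 mm is within the camera's accuracy, and the low end had been seen against the stop.
  - I had seen the stored case's low end at the stop 12 mm before contact. After release I checked it only by eye in the side view, where it looks unmoved.
  - The tube rack looks undisturbed in the final side view. I did not measure the rack, bottle or carton.
- **Disagreement with the description:** the fingertips actually stand about 10 mm behind the reported TCP when shut, not 19 mm ahead. Because of this my first grip closed just above the lid with negligible force. I measured the offset with the wrist camera, went 30 mm deeper and regripped.

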